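# Zero a bench spice mill, back off a quarter turn and clamp the setting

### The arm

A 6-joint arm with a two-finger parallel gripper is mounted at the origin on a cart in front of the work surface, level with it; the furniture and walls round the work are solid. World frame = base frame: x ahead of the robot, y to its left, z up, the work surface at z = 0. Lengths are in m, angles in rad, forces in N, time in s.
With the tool pointing down it reaches from about 0.35 to 1 m from the base axis. Payload 7.1 kg.
Tool frame: the origin (TCP) lies midway between the tips of the shut fingers; the grasp point (between the pads) lies 19 mm behind it; y points along the fingers, z is the direction in which the jaws open and shut, and the axes are right-handed (so a half turn about y gives the same grasp; the last joint's range is limited). The gripper opens to 85 mm and grips with 20 to 120 N. Pads are 22 mm wide; open, the fingers measure 114 mm over their backs; the gripper's body (76 mm by 85 mm) begins 54 mm behind the grasp point. The pads swing forward as they close: fully open they stand 13 mm farther back than shut.
Start: joints at [-1.174, 0.423, 1.63, -0, 1.089, -0.019], TCP at [0.252, -0.572, 0.202] pointing down, gripper open.
Joint ranges: [-3, 3], [-0.9, 2.11], [0.09, 2.58], [-1.31, 4.45], [0.11, 2.69], [-2.54, 2.54]. Speed limits (rad/s): [2.39, 2.39, 3.01, 3.14, 3.14, 3.14].

### API

Orientations are given as a unit quaternion [w, x, y, z].
In Python, from cell import read_state, grab_frame, camera_model, close_job, spot_in, masks_of, landmark_of gives the robot as it stands.
- The arm moves only by the tool play_rows, never from a script. Its argument "series" is a list of rows, each an object of numbers: "ax", "ay", "az": the turn, a rotation vector about the tool's x, y, z in rad; "tx", "ty", "tz": the shift along the tool's x, y, z in mm; "gripper": the opening, from 0 (shut) to 1 (fully open). A call has 1 to 20 rows; each row shifts and turns the commanded pose from where the row before left it, along the tool's axes as they then stand; what a row does not reach is not made up. A row lasts 1/12 s, in which the tool goes at most 41.7 mm and 7.16 degrees, less where a joint would pass 70% of its speed; a pose out of reach is approached as far as the arm can. A call is refused whole if a number of a shift passes 41.7 or a number of a turn 0.125, either way. A call with a gripper value outside its range is refused whole. The fingers move at their own pace and stop on an object; the grip force is fixed at half the most. Time passes only in rows, so rows that do not move let the fingers close. It gives the time, the measured TCP pose, the force and the opening at its end, in the units of the state.
- read_state(): the state, without advancing time (a new reading comes with each control period).
- grab_frame(name): name is "scene" or "top"; returns the picture (420x560x3 uint8, red, green, blue); there is no depth.
- camera_model(name): a dict with "mtx" (3x3 intrinsics, pixels), "T" (4x4, takes a point from camera to world coordinates). Camera axes: x right, y down, z forward; pixel columns grow to the right and rows downward; lengths in m; the calibration is good to about 2 mm. A picture is of the moment at which its call begins. camera_model takes no time and is no camera call.
- close_job(): hands the job in, once; it reports no verdict.
Trained networks look in the newest picture that a camera, given by its name, has taken for a name from the list of things; names that differ only in an ending like _2 or _b are one class to them, and where a whole thing is asked for, a point or a joint stands for the part that bears it (a point fixed in the world has none). Each returns a list of dicts, best first, with "conf" (0 to 1); they miss things now and then, are a little off and sometimes report something else, mostly with a low value. They report only what shows in the picture. A call takes as long as a camera call.
- spot_in(camera, query): "box" ([left, top, right, bottom] in pixels, round what is visible of it).
- masks_of(camera, query): "region" (420x560 bool, what is visible of it) and "box" ([left, top, right, bottom] in pixels, round what is visible of it).
- landmark_of(camera, query): "xy" ([column, row] in pixels: a listed point, or the origin of a listed thing).
The state is a dict: "t": time; "joints": joint angles; "dq": joint speeds; "joint_torque": joint torques, N m; "eef_pos": TCP position; "tcp_rot": TCP orientation; "wrist_force": force on the tool from outside, world axes, zero at the start; "ft_torque": the same for the moment, N m; "opening": finger opening in m.
Only numpy, scipy, OpenCV 4.12 (cv2) and the standard library are available. Lean on these libraries where they do the work, as an engineer would, in place of code of your own. Each camera call takes 0.05 s, during which the arm holds its last target.

### The job

Set the spice mill for a fine grind: turn the black wing screw on its head clockwise until it bottoms (the burrs touch) and is just finger-tight, without overtightening it, then back it off a quarter of a turn. Then press the clamp lever beside the screw fully down to lock the setting, and leave the cup, jars and shaker round the mill where they stand.

Things in the scene. Friction and masses are not known exactly. Their poses are not given: they have to be found in the camera images.
- mill: electric bench spice mill, fixed on suction feet: steel base 235 x 150 mm, 20 mm high, column at the back with a hopper (rim 199 mm up, 82 mm across, centred 112 mm behind the screw axis), round head in front. Origin on the worktop straight under the screw axis; x to its back (hopper), y to its left (the lever is on its right), z up. Base spans x -73 to +163, y +-75 mm
- mill_head: the fixed head with burrs and spindle in it: 80 mm across, 112 to 146 mm up; clamp housing 72 mm across, top 172 mm up. Origin, axes as mill. The screw turns against 0.06 N m of thread friction; at the bottom, felt and not seen, torque climbs steeply: 0.2 to 0.4 N m more is finger-tight, 0.7 N m more is overtight. The chute below ends 102 mm up, over the cup
- knob: black wing screw on the head, upright, right-hand thread: clockwise from above closes the burrs. Wing: flat bar 50 mm long, 10 thick, 30 high, on a hub 33 mm across, top 14 mm under the wing's centre. Origin: wing centre, on the axis, 214.0 mm up when bottomed, rising 1.0 mm a turn (too little to go by); x along the wing, y across, z up. It stays where left and starts 45 to 126 degrees before the bottom, which varies
- lever_tip (a point): middle of the upper face of the black grip pad (22 mm wide, 30 long, 11 thick) at the outer end of the clamp lever, 95 mm from its pivot. The pivot lies at x 0, y -46, z 159 mm of mill, parallel to the mill's x; the lever sticks out to the mill's right (-y). -y points outward along the lever, z square to its upper face
- lever (a joint): angle of the clamp lever in rad: 0 sticks out level (free), 0.85 pressed fully down against its stop (screw clamped). It stays where it is left; about 2 to 8 N at the pad moves it, most in the second half, where the cam grips
- cup: steel measuring cup with a strap handle, 79 mm across and 79 mm high, standing on the mill's base under the chute; origin under its middle. Must stay
- jar_a: spice jar with a green cap, 46 mm across and 106 mm high, beside the mill's right rear; origin under its middle. Must stay
- jar_b: second such spice jar, beside the mill's right rear; origin under its middle. Must stay
- shaker: steel churn-shaped shaker, 64 mm across and 116 mm high, on the worktop to the right of the mill; origin under its middle. Must stay

How it is judged:
By the outcome, as a careful person would: the job done as asked, in the order asked, and still so for the second after the job is handed in, with the robot touching nothing.
It also fails if it takes over 67 s, if anything falls off the work surface, if the arm or the gripper's body presses on something with over 40 N, if the wrist force passes 120 N, or if a joint passes its speed limit or range.

## Working session

There is one attempt and no reset: what is moved stays moved. The work goes in short steps, Python scripts to look and compute and a tool call to move; the robot and the scene stay as the last step left them, time stands still between calls to the robot, and variables do not carry over. Pictures are saved under pics/ and viewed, and the job is handed in when it is done.

Besides the shell and the picture viewer there is one more tool, called after "Call:" as name(argument=value, ...), one argument or row to a line, values as JSON. play_rows: Moves the arm, as the interface text tells. Its arguments: {"type":"object","properties":{"series":{"type":"array"}},"required":["series"]}

```bash
ls; mkdir -p pics
python3 - <<'E'
from cell import *
import cv2,numpy as np
np.set_printoptions(precision=4,suppress=True)
s=read_state();print(s)
for c in("scene","top"):
    f=grab_frame(c);cv2.imwrite(f"pics/{c}0.png",f[:,:,::-1])
    m=camera_model(c);print(c,m["mtx"],m["T"])
    for q in("mill","knob","lever_tip","mill_head","cup","shaker","jar_a"):
        print(q,[(np.round(d["xy"],1),round(d["conf"],2)) for d in landmark_of(c,q)[:3]])
print(read_state()["t"])
E
```

```text
pics
{'t': 0.0, 'joints': array([-1.174 ,  0.4239,  1.6307,  0.    ,  1.0886, -0.019 ]), 'dq': array([ 0.0009, -0.0007, -0.0009, -0.0009, -0.0004,  0.0005]), 'joint_torque': array([  0.0006, -55.7373, -28.1738,   0.0001,   0.0073,   0.    ]), 'eef_pos': array([ 0.2522, -0.5712,  0.2014]), 'tcp_rot': array([ 0.1458, -0.146 ,  0.6924, -0.6913]), 'wrist_force': array([-0.5246, -0.3191, -0.4823]), 'ft_torque': array([ 0.0138,  0.0241, -0.014 ]), 'opening': 0.08540757077399458}
scene [[409.701    0.     280.9417]
 [  0.     409.701  204.5384]
 [  0.       0.       1.    ]] [[ 0.8612 -0.2055  0.4649  0.0772]
 [-0.5076 -0.3942  0.7661 -1.0053]
 [ 0.0258 -0.8958 -0.4438  0.5328]
 [ 0.      0.      0.      1.    ]]
mill [(array([232.6, 216.8]), 0.76)]
knob [(array([256.3, 252.7]), 0.44)]
lever_tip []
mill_head []
cup [(array([230.3, 213.3]), 0.62), (array([236.7, 217.4]), 0.37)]
shaker [(array([342.4, 320.6]), 0.81)]
jar_a [(array([286.2, 255.8]), 0.74), (array([256.9, 252.3]), 0.58), (array([341.7, 318. ]), 0.56)]
top [[402.1954   0.     279.4889]
 [  0.     402.1954 216.0307]
 [  0.       0.       1.    ]] [[ 0.0049 -0.995   0.1002  0.3888]
 [-1.     -0.0049  0.     -0.3208]
 [ 0.0005 -0.1002 -0.995   1.0027]
 [ 0.      0.      0.      1.    ]]
mill []
knob [(array([170.9, 213.7]), 0.63)]
lever_tip [(array([219.4, 261.2]), 0.71)]
mill_head [(array([193.1, 221.9]), 0.74)]
cup [(array([191.7, 220.4]), 0.56)]
shaker [(array([373.9, 216.7]), 0.84)]
jar_a [(array([283.5, 210.3]), 0.7), (array([259.7, 231.4]), 0.66)]
0.8
```

View pics/scene0.png

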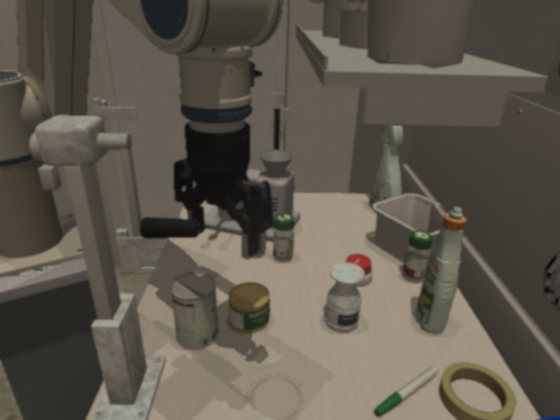

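View pics/top0.png

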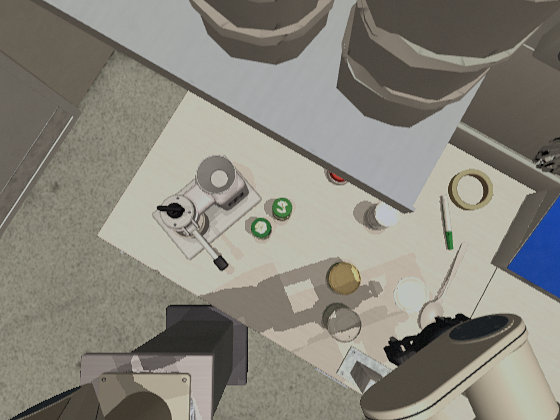

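```bash
cat > h.py <<'E'
from cell import *
import cv2,numpy as np
from scipy.spatial.transform import Rotation as R
np.set_printoptions(precision=4,suppress=True)
def unproj(c,px,z):
    m=camera_model(c);T=m["T"];d=T[:3,:3]@np.linalg.inv(m["mtx"])@np.array([px[0],px[1],1.]);o=T[:3,3]
    return o+d*(z-o[2])/d[2]
def proj(c,P):
    m=camera_model(c);T=m["T"];P=np.atleast_2d(P);q=(P-T[:3,3])@T[:3,:3]@m["mtx"].T
    return q[:,:2]/q[:,2:]
def st():
    s=read_state();q=s["tcp_rot"];return s,R.from_quat([q[1],q[2],q[3],q[0]]).as_matrix()
E
python3 - <<'E'
from h import *
s,r=st();print(r)
im=cv2.imread("pics/top0.png")
cv2.imwrite("pics/topz.png",cv2.resize(im[140:290,130:310],None,fx=4,fy=4,interpolation=cv2.INTER_CUBIC))
k=unproj("top",(172,211),.215);l=unproj("top",(219.4,261.2),.165)
print(k,l,np.linalg.norm((k-l)[:2]))
grab_frame("top")
for q in("knob","lever_tip","mill"):
  for d in masks_of("top",q)[:2]:
    ys,xs=np.nonzero(d["region"]);print(q,d["conf"],d["box"],xs.mean(),ys.mean(),len(xs))
    print(np.linalg.eigh(np.cov(xs,ys)))
E
```

```text
[[-0.9148  0.      0.4039]
 [-0.4039 -0.     -0.9148]
 [-0.     -1.      0.    ]]
[ 0.477 -0.109  0.215] [ 0.3786 -0.1969  0.165 ] 0.13202245400180654
knob 0.6 [157.3, 206.8, 184.5, 218.5] 172.011320754717 210.1735849056604 265
EighResult(eigenvalues=array([13.1857, 41.4014]), eigenvectors=array([[ 0.1928, -0.9812],
       [-0.9812, -0.1928]]))
lever_tip 0.83 [188.8, 224.4, 226.6, 270.9] 207.4125326370757 247.56657963446474 383
EighResult(eigenvalues=array([  4.7981, 295.712 ]), eigenvectors=array([[-0.7676,  0.6409],
       [ 0.6409,  0.7676]]))
mill 0.94 [153.0, 152.8, 260.4, 273.3] 206.9736667770785 207.10152368333885 6038
EighResult(eigenvalues=array([414.1934, 782.2879]), eigenvectors=array([[-0.7821, -0.6231],
       [-0.6231,  0.7821]]))
```

View pics/topz.png

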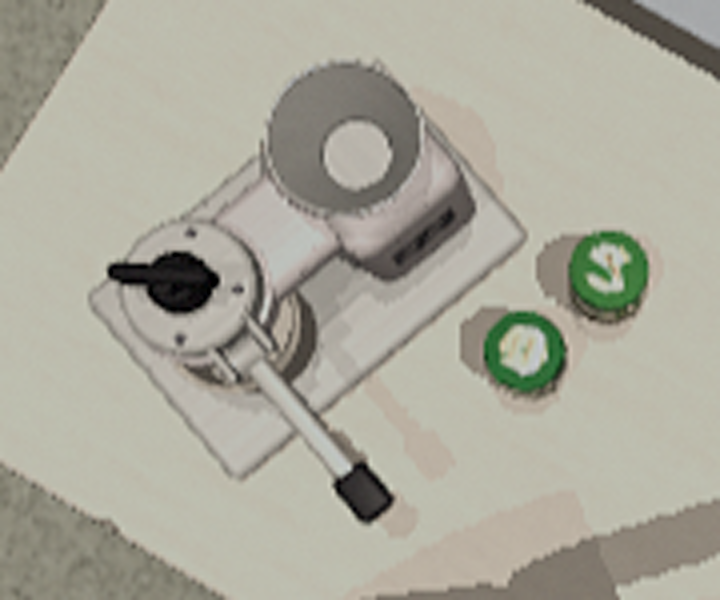

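Run:
```python
from h import *
from scipy.optimize import least_squares
z=lambda a,b:(130+(a+.5)/4-.5,140+(b+.5)/4-.5)
P=np.array([[112,0,199],[0,-141,159],[-73,75,20],[-73,-75,20],[163,-75,20],[0,0,229]])/1000
u=np.array([z(344,138),z(364,492),z(90,298),z(240,478),z(525,235),z(164,276)])
def W(p,P):
    c,s_=np.cos(p[2]),np.sin(p[2]);return np.c_[p[0]+c*P[:,0]-s_*P[:,1],p[1]+s_*P[:,0]+c*P[:,1],P[:,2]]
f=lambda p:(proj("top",W(p,P))-u).ravel()
r=least_squares(f,[.477,-.109,-.6],loss="soft_l1");print(r.x,f(r.x).reshape(-1,2))
a=unproj("top",z(110,271),.229);b=unproj("top",z(217,281),.229);print(a,b,np.linalg.norm(a-b),np.degrees(np.arctan2(*(b-a)[[1,0]])))
print("mid",(a+b)/2)
```

```text
[ 0.4817 -0.1077 -0.8561] [[ 0.7591 -0.2501]
 [ 0.7189  0.1855]
 [-1.8343  0.1633]
 [-0.5779  1.7654]
 [ 2.1537 -0.219 ]
 [-1.1009 -0.8273]]
[ 0.4824 -0.0837  0.229 ] [ 0.4778 -0.1356  0.229 ] 0.05216149559341886 -95.08045064009782
mid [ 0.4801 -0.1097  0.229 ]
```

Run:
```python
from h import *
from scipy.optimize import least_squares
print(proj("scene",[[.375,-.2,.159],[.481,-.109,.214],[.252,-.571,.201]]))
def tri(a,b):
    f=lambda P:np.r_[proj("top",P)[0]-a,proj("scene",P)[0]-b]
    r=least_squares(f,[.4,-.4,.3]);return r.x,r.cost
print(tri((409,211),(365,86)),tri((409,211),(363,122)))
print([unproj("top",p,.106) for p in((283,209),(260,229))])
for z in(.3,.45,.6): print(z,unproj("top",(189,92),z),unproj("top",(409,211),z))
im=cv2.imread("pics/scene0.png");cv2.imwrite("pics/scz.png",cv2.resize(im[120:300,140:320],None,fx=3.3,fy=3.3))
```

```text
[[208.9251 185.0808]
 [234.39   143.7731]
 [223.662  270.3385]]
(array([ 0.4772, -0.5258,  0.4187]), np.float64(317.20966488974557)) (array([ 0.479 , -0.5387,  0.3695]), np.float64(168.27630730306265))
[array([ 0.495 , -0.3286,  0.106 ]), array([ 0.4497, -0.2774,  0.106 ])]
0.3 [ 0.6846 -0.1557  0.3   ] [ 0.4695 -0.5485  0.3   ]
0.45 [ 0.6215 -0.191   0.45  ] [ 0.4523 -0.4999  0.45  ]
0.6 [ 0.5583 -0.2262  0.6   ] [ 0.4351 -0.4513  0.6   ]
```

View pics/scz.png

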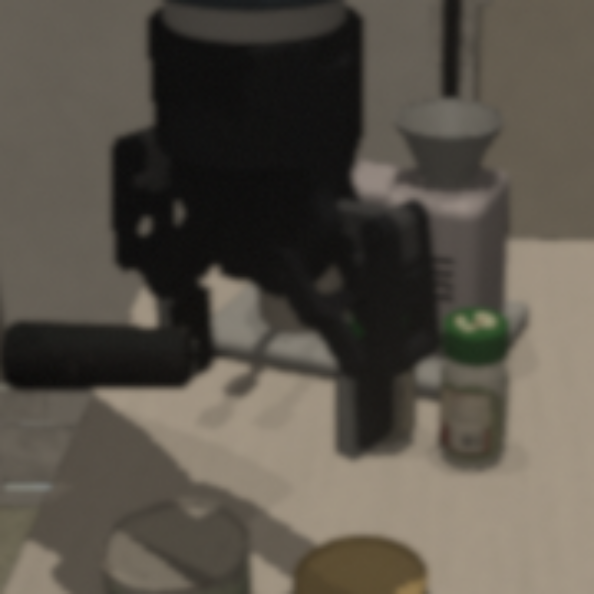

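Run:
```python
from h import *
print(proj("top",[[.252,-.571,.201],[.252,-.571,.3]]))
g=grab_frame("scene")
L=[[.495,-.3286,.106],[.495,-.3286,0],[.45,-.277,.106],[.45,-.277,0],[.375,-.2,.159],[.481,-.109,.214],[.481+.112*.655,-.109-.112*.755,.199],[.252,-.571,.201],[.252,-.571,.24]]
q=proj("scene",L);print(q)
im=g[:,:,::-1].copy()
for i,p in enumerate(q):
    cv2.circle(im,tuple(int(v) for v in p),3,(0,0,255),-1);cv2.putText(im,str(i),tuple(int(v)+4 for v in p),0,.4,(255,0,0))
cv2.imwrite("pics/chk.png",im)
```

```text
[[407.2995 327.6854]
 [425.6934 337.9108]]
[[283.3521 218.053 ]
 [282.0507 258.3698]
 [254.403  212.8431]
 [254.5338 252.6378]
 [208.9251 185.0808]
 [234.39   143.7731]
 [276.9284 155.3936]
 [223.662  270.3385]
 [222.5982 246.1192]]
```

View pics/chk.png

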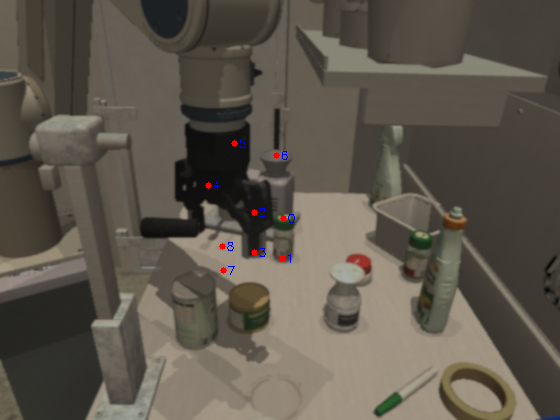

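Call:
play_rows(
  series=[
    {"ty":-33,"gripper":1},
    {"ty":-33},
    {"ty":-34},
    {"tx":-18,"tz":-15},
    {"tx":-28,"tz":-23.5},
  ],
)

```text
invalid input
```

Run:
```python
from h import *
g=grab_frame("scene");cv2.imwrite("pics/s1.png",g[:,:,::-1])
s,r=st();print(s["eef_pos"],s["wrist_force"],s["joints"])
```

```text
[ 0.2525 -0.5717  0.2022] [-0.091   0.1167 -0.1784] [-1.174   0.4231  1.6299 -0.      1.0886 -0.019 ]
```

View pics/s1.png

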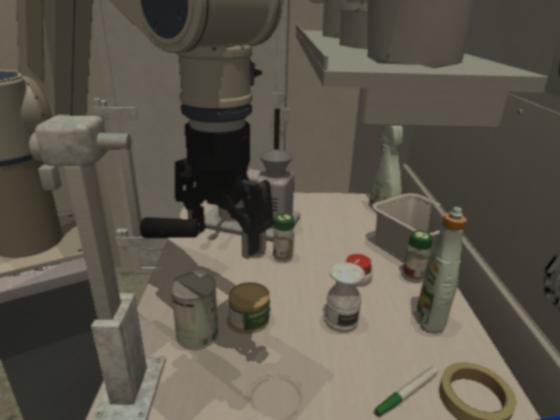

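Call:
play_rows(
  series=[
    {"ax":0,"ay":0,"az":0,"tx":0,"ty":-33,"tz":0,"gripper":1},
    {"ax":0,"ay":0,"az":0,"tx":0,"ty":-33,"tz":0,"gripper":1},
    {"ax":0,"ay":0,"az":0,"tx":0,"ty":-34,"tz":0,"gripper":1},
    {"ax":0,"ay":0,"az":0,"tx":-18,"ty":0,"tz":-15,"gripper":1},
    {"ax":0,"ay":0,"az":0,"tx":-28,"ty":0,"tz":-23,"gripper":1},
  ],
)

```text
t: 1.52
eef_pos: [0.2791, -0.5211, 0.3049]
tcp_rot: [-0.145, 0.145, -0.69, 0.694]
wrist_force: [0.2, 1.8, 0.6]
opening: 0.0853
```

Run:
```python
from h import *
g=grab_frame("scene");cv2.imwrite("pics/s1.png",g[:,:,::-1])
s,r=st();print(s["eef_pos"],s["wrist_force"],s["joints"])
```

```text
[ 0.2814 -0.5136  0.3033] [ 0.7153  4.1441 -1.4798] [-1.0913  0.2656  1.6166  0.0029  1.2599  0.0631]
```

View pics/s1.png

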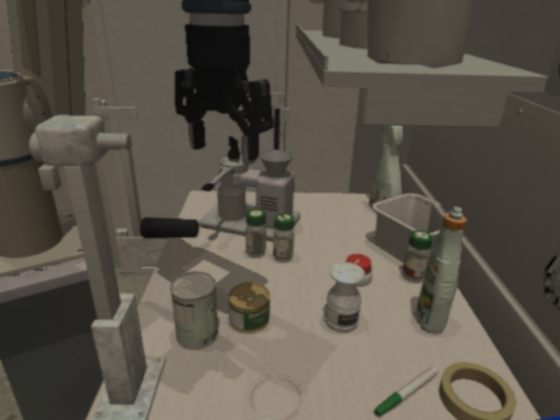

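Call:
play_rows(
  series=[
    {"ax":0,"ay":0,"az":0,"tx":-28.7,"ty":0,"tz":-24.1,"gripper":1},
    {"ax":0,"ay":0,"az":0,"tx":-28.7,"ty":0,"tz":-24.1,"gripper":1},
    {"ax":0,"ay":0,"az":0,"tx":-28.7,"ty":0,"tz":-24.1,"gripper":1},
    {"ax":0,"ay":0,"az":0,"tx":-28.7,"ty":0,"tz":-24.1,"gripper":1},
    {"ax":0,"ay":0,"az":0,"tx":-28.7,"ty":0,"tz":-24.1,"gripper":1},
    {"ax":0,"ay":0,"az":0,"tx":-28.7,"ty":0,"tz":-24.1,"gripper":1},
    {"ax":0,"ay":0,"az":0,"tx":-28.7,"ty":0,"tz":-24.1,"gripper":1},
    {"ax":0,"ay":0,"az":0,"tx":-28.7,"ty":0,"tz":-24.1,"gripper":1},
    {"ax":0,"ay":0,"az":0,"tx":-28.7,"ty":0,"tz":-24.1,"gripper":1},
    {"ax":0,"ay":0,"az":0,"tx":-28.7,"ty":0,"tz":-24.1,"gripper":1},
    {"ax":0,"ay":0,"az":0,"tx":-28.7,"ty":0,"tz":-24.1,"gripper":1},
    {"ax":0,"ay":0,"az":0,"tx":-20,"ty":0,"tz":-16,"gripper":1},
    {"ax":0,"ay":0,"az":0,"tx":-9,"ty":0,"tz":-8,"gripper":1},
  ],
)

```text
t: 2.65
eef_pos: [0.4788, -0.112, 0.3023]
tcp_rot: [0.147, -0.147, 0.692, -0.692]
wrist_force: [-0.4, 0.0, -0.0]
opening: 0.0853
```

Call:
play_rows(
  series=[
    {"ax":0,"ay":-0.12,"az":0,"tx":0,"ty":0,"tz":0,"gripper":1},
    {"ax":0,"ay":-0.12,"az":0,"tx":0,"ty":0,"tz":0,"gripper":1},
    {"ax":0,"ay":-0.12,"az":0,"tx":0,"ty":0,"tz":0,"gripper":1},
    {"ax":0,"ay":-0.12,"az":0,"tx":0,"ty":0,"tz":0,"gripper":1},
    {"ax":0,"ay":-0.12,"az":0,"tx":0,"ty":0,"tz":0,"gripper":1},
    {"ax":0,"ay":-0.12,"az":0,"tx":0,"ty":0,"tz":0,"gripper":1},
    {"ax":0,"ay":-0.12,"az":0,"tx":0,"ty":0,"tz":0,"gripper":1},
    {"ax":0,"ay":-0.12,"az":0,"tx":0,"ty":0,"tz":0,"gripper":1},
    {"ax":0,"ay":-0.11,"az":0,"tx":0,"ty":0,"tz":0,"gripper":1},
    {"ax":0,"ay":0,"az":0,"tx":0,"ty":0,"tz":0,"gripper":1},
  ],
)

```text
t: 3.48
eef_pos: [0.4775, -0.1152, 0.3021]
tcp_rot: [0.479, -0.479, 0.52, -0.52]
wrist_force: [0.7, -0.2, 0.1]
opening: 0.0852
```

Run:
```python
from h import *
g=grab_frame("scene");cv2.imwrite("pics/s2.png",cv2.resize(g[60:300,140:360],None,fx=2.5,fy=2.5)[:,:,::-1])
g=grab_frame("top");cv2.imwrite("pics/t2.png",g[:,:,::-1])
s,r=st();print(s["eef_pos"],s["wrist_force"],s["ft_torque"],s["joints"],np.degrees(np.arctan2(r[1,2],r[0,2])));print(r)
```

```text
[ 0.4776 -0.1151  0.3022] [ 0.3669  1.2997 -0.6406] [ 0.0181 -0.007  -0.0286] [-0.2606  0.1114  1.811  -0.0001  1.2194 -0.1717] -5.091837161160012
[[-0.0888 -0.0002  0.9961]
 [-0.9961 -0.0001 -0.0888]
 [ 0.0001 -1.     -0.0002]]
```

View pics/s2.png

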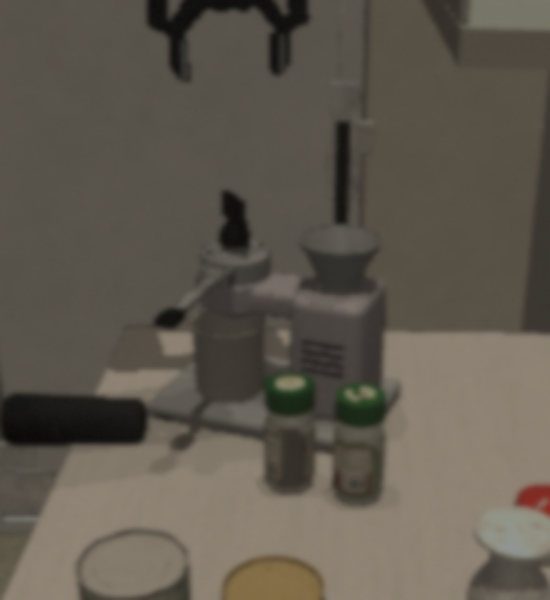

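View pics/t2.png

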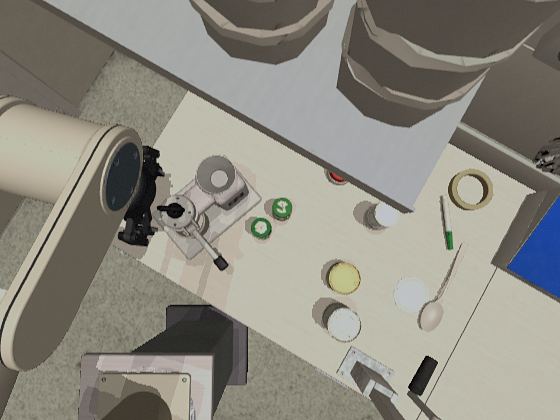

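Call:
play_rows(
  series=[
    {"ax":0,"ay":0,"az":0,"tx":-6.3,"ty":0,"tz":2.9,"gripper":1},
    {"ax":0,"ay":0,"az":0,"tx":0,"ty":25,"tz":0,"gripper":1},
    {"ax":0,"ay":0,"az":0,"tx":0,"ty":25,"tz":0,"gripper":1},
    {"ax":0,"ay":0,"az":0,"tx":0,"ty":20,"tz":0,"gripper":1},
    {"ax":0,"ay":0,"az":0,"tx":0,"ty":14,"tz":0,"gripper":1},
    {"ax":0,"ay":0,"az":0,"tx":0,"ty":11,"tz":0,"gripper":1},
    {"ax":0,"ay":0,"az":0,"tx":0,"ty":0,"tz":0,"gripper":1},
    {"ax":0,"ay":0,"az":0,"tx":0,"ty":0,"tz":0,"gripper":1},
  ],
)

```text
t: 4.25
eef_pos: [0.4813, -0.1085, 0.2071]
tcp_rot: [0.478, -0.478, 0.521, -0.521]
wrist_force: [0.1, -0.7, 0.8]
opening: 0.0855
```

Run:
```python
from h import *
g=grab_frame("scene");cv2.imwrite("pics/s3.png",cv2.resize(g[60:260,140:340],None,fx=3,fy=3)[:,:,::-1])
s,r=st();print(s["eef_pos"],s["wrist_force"],s["ft_torque"],np.degrees(np.arctan2(r[1,2],r[0,2])))
```

```text
[ 0.4818 -0.1087  0.2078] [-0.6448 -0.5619 -0.618 ] [-0.0011  0.0097 -0.0046] -4.905510412742002
```

View pics/s3.png

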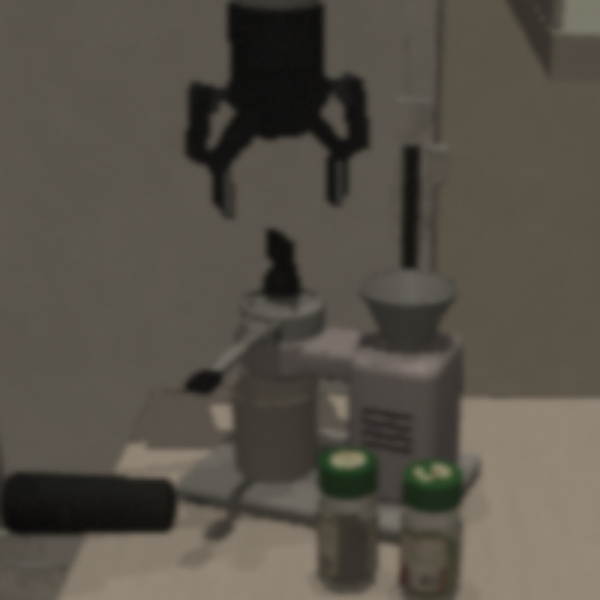

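Run:
```python
from h import *
s,r=st();p=s["eef_pos"]
for up in(0,.013,.032):
  q=proj("scene",[p+r[:,2]*.0425-r[:,1]*up,p-r[:,2]*.0425-r[:,1]*up,[.481,-.109,.229+up*0]]);print(up,(q-[140,60])*3)
```

```text
0 [[331.7942 252.409 ]
 [234.7685 264.2112]
 [282.7208 233.7533]]
0.013 [[331.6716 237.5042]
 [234.0798 248.8698]
 [282.7208 233.7533]]
0.032 [[331.49   215.4175]
 [233.0587 226.1253]
 [282.7208 233.7533]]
```

Run:
```python
from h import *
p=np.array([.2522,-.5712,.2014]);z=np.array([.4039,-.9148,0])
for up in(0,.013,.032,.041,.05):
  print(up,proj("scene",[p+z*.0425+[0,0,up],p-z*.0425+[0,0,up]]))
p=np.array([.4776,-.1151,.3022]);z=np.array([.9961,-.0888,0])
for up in(0,.013,.032,.041,.05):
  print(up,(proj("scene",[p+z*.0425+[0,0,up],p-z*.0425+[0,0,up]])-[140,60])*2.5)
for n,c in(("scene0",(200,270,170,270)),("s1",(60,180,160,290))):
  im=cv2.imread(f"pics/{n}.png")[c[0]:c[1],c[2]:c[3]]
  cv2.imwrite(f"pics/z_{n}.png",cv2.resize(cv2.convertScaleAbs(im,alpha=2.2),None,fx=5,fy=5,interpolation=cv2.INTER_CUBIC))
im=cv2.imread("pics/s3.png");cv2.imwrite("pics/z_s3.png",cv2.convertScaleAbs(cv2.resize(im[0:360,130:470],None,fx=1.6,fy=1.6),alpha=2.5))
```

```text
0 [[247.7637 281.7498]
 [201.7165 259.3841]]
0.013 [[247.6628 273.6411]
 [201.1628 251.6647]]
0.032 [[247.5113 261.4694]
 [200.3334 240.1007]]
0.041 [[247.4378 255.5663]
 [199.9319 234.5024]]
0.05 [[247.3633 249.5721]
 [199.5247 228.8244]]
0 [[274.952  118.8051]
 [189.8019 125.7543]]
0.013 [[274.8475 105.2276]
 [189.1754 111.7381]]
0.032 [[274.6925  85.0939]
 [188.246   90.9433]]
0.041 [[274.6182  75.4346]
 [187.7999  80.9622]]
0.05 [[274.5432  65.6953]
 [187.35    70.8956]]
```

View pics/z_s3.png

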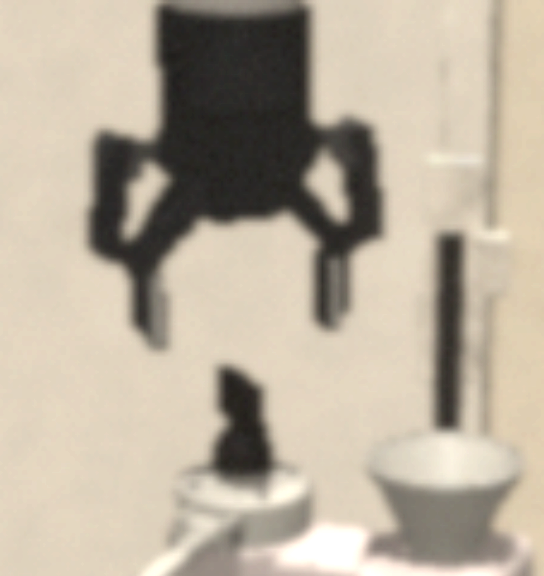

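View pics/z_scene0.png

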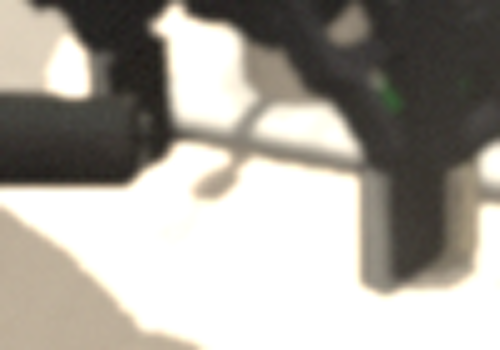

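Run:
```python
from h import *
s,r=st();p=s["eef_pos"]
for up in(0,.013,.04): print(up,proj("top",[p+r[:,2]*.0425-r[:,1]*up,p-r[:,2]*.0425-r[:,1]*up]))
g=grab_frame("top")[:,:,::-1];cv2.imwrite("pics/t3.png",cv2.convertScaleAbs(cv2.resize(g[140:290,90:270],None,fx=4,fy=4,interpolation=cv2.INTER_CUBIC),alpha=1.5))
```

```text
0 [[175.3734 187.9859]
 [170.3919 230.2524]]
0.013 [[173.6734 186.8714]
 [168.5913 229.8241]]
0.04 [[169.9588 184.436 ]
 [164.6548 228.8878]]
```

View pics/t3.png

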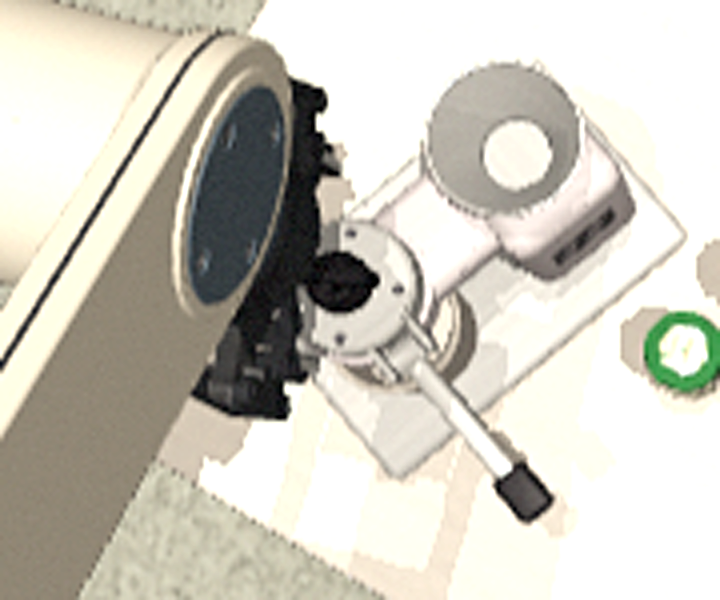

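Call:
play_rows(
  series=[
    {"ax":0,"ay":0,"az":0,"tx":0,"ty":0,"tz":0,"gripper":0.1},
    {"ax":0,"ay":0,"az":0,"tx":0,"ty":0,"tz":0,"gripper":0.1},
    {"ax":0,"ay":0,"az":0,"tx":0,"ty":0,"tz":0,"gripper":0.1},
    {"ax":0,"ay":0,"az":0,"tx":0,"ty":0,"tz":0,"gripper":0.1},
    {"ax":0,"ay":0,"az":0,"tx":0,"ty":0,"tz":0,"gripper":0.1},
    {"ax":0,"ay":0,"az":0,"tx":0,"ty":0,"tz":0,"gripper":0.1},
    {"ax":0,"ay":0,"az":0,"tx":0,"ty":0,"tz":0,"gripper":0.1},
    {"ax":0,"ay":0,"az":0,"tx":0,"ty":0,"tz":0,"gripper":0.1},
  ],
)

```text
t: 5.02
eef_pos: [0.4812, -0.1087, 0.2072]
tcp_rot: [0.478, -0.478, 0.521, -0.521]
wrist_force: [0.1, 0.2, 0.3]
opening: 0.0085
```

Run:
```python
from h import *
g=grab_frame("scene");cv2.imwrite("pics/s4.png",cv2.convertScaleAbs(cv2.resize(g[60:200,170:310],None,fx=4,fy=4),alpha=2.2)[:,:,::-1])
s,r=st();print(s["t"],s["opening"],s["eef_pos"],s["wrist_force"],s["ft_torque"],np.degrees(np.arctan2(r[1,2],r[0,2])))
```

```text
5.0667 0.00854113279108115 [ 0.4812 -0.1086  0.2072] [-0.2883 -0.154   0.2702] [ 0.0512  0.0298 -0.0128] -4.871159298758302
```

View pics/s4.png

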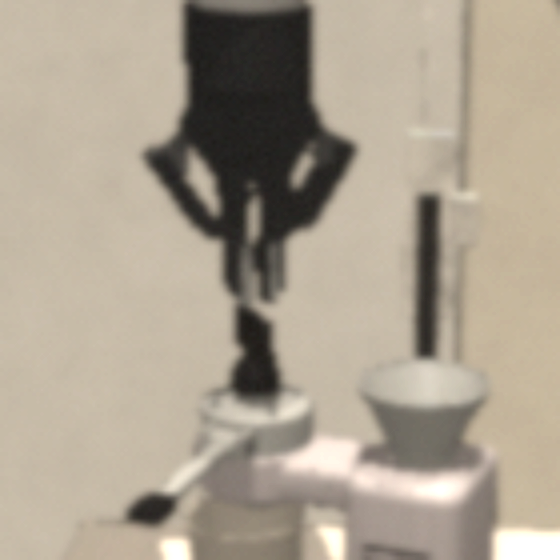

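Call:
play_rows(
  series=[
    {"ax":0,"ay":0,"az":0,"tx":0,"ty":0,"tz":0,"gripper":0.5},
    {"ax":0,"ay":0,"az":0,"tx":0,"ty":0,"tz":0,"gripper":0.5},
    {"ax":0,"ay":0,"az":0,"tx":0,"ty":0,"tz":0,"gripper":0.5},
    {"ax":0,"ay":0,"az":0,"tx":0,"ty":0,"tz":0,"gripper":0.5},
    {"ax":0,"ay":0,"az":0,"tx":0,"ty":8,"tz":0,"gripper":0.5},
    {"ax":0,"ay":0,"az":0,"tx":0,"ty":8,"tz":0,"gripper":0.5},
    {"ax":0,"ay":0,"az":0,"tx":0,"ty":8,"tz":0,"gripper":0.5},
    {"ax":0,"ay":0,"az":0,"tx":0,"ty":0,"tz":0,"gripper":0.5},
    {"ax":0,"ay":0,"az":0,"tx":0,"ty":0,"tz":0,"gripper":0.5},
  ],
)

```text
t: 5.82
eef_pos: [0.4805, -0.1085, 0.1822]
tcp_rot: [0.478, -0.479, 0.521, -0.52]
wrist_force: [0.4, -0.3, -0.3]
opening: 0.0427
```

Run:
```python
from h import *
g=grab_frame("scene");cv2.imwrite("pics/s5.png",cv2.convertScaleAbs(cv2.resize(g[60:200,170:310],None,fx=4,fy=4),alpha=2.2)[:,:,::-1])
s,r=st();print(s["t"],s["opening"],s["eef_pos"],s["wrist_force"],s["ft_torque"],np.degrees(np.arctan2(r[1,2],r[0,2])))
```

```text
5.8667 0.04260585710772012 [ 0.481  -0.1086  0.1828] [0.6234 0.1278 0.6593] [ 0.0368 -0.0484 -0.0082] -4.869793808852153
```

View pics/s5.png

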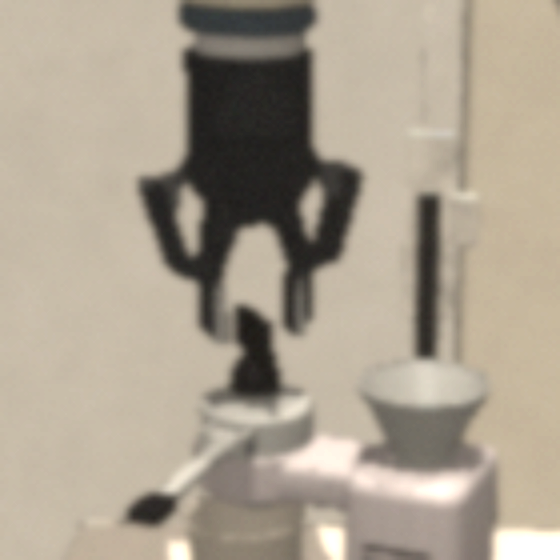

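Call:
play_rows(
  series=[
    {"ax":0,"ay":0,"az":0,"tx":0,"ty":0,"tz":0,"gripper":0.25},
    {"ax":0,"ay":0,"az":0,"tx":0,"ty":0,"tz":0,"gripper":0.2},
    {"ax":0,"ay":0,"az":0,"tx":0,"ty":0,"tz":0,"gripper":0.15},
    {"ax":0,"ay":0,"az":0,"tx":0,"ty":0,"tz":0,"gripper":0.1},
    {"ax":0,"ay":0,"az":0,"tx":0,"ty":0,"tz":0,"gripper":0},
    {"ax":0,"ay":0,"az":0,"tx":0,"ty":0,"tz":0,"gripper":0},
    {"ax":0,"ay":0,"az":0,"tx":0,"ty":0,"tz":0,"gripper":0},
    {"ax":0,"ay":0,"az":0,"tx":0,"ty":0,"tz":0,"gripper":0},
  ],
)

```text
t: 6.53
eef_pos: [0.4811, -0.1086, 0.1837]
tcp_rot: [-0.478, 0.478, -0.521, 0.521]
wrist_force: [-2.5, 0.9, 6.3]
opening: 0.0081
```

```bash
cat > rd.py <<'E'
from h import *
s,r=st();t=s["ft_torque"];print(round(s["t"],2),round(s["opening"],4),"p",s["eef_pos"],"F",s["wrist_force"],"M",t,"yaw",round(np.degrees(np.arctan2(r[1,2],r[0,2])),2),"j6",s["joints"][5])
E
python3 rd.py
```

```text
6.53 0.0081 p [ 0.4811 -0.1086  0.1837] F [-2.4914  0.9483  6.2863] M [0.1231 0.4541 0.0327] yaw -4.87 j6 -0.1612771870500231
```

Call:
play_rows(
  series=[
    {"ax":0,"ay":0.05,"az":0,"tx":0,"ty":0,"tz":0,"gripper":0},
    {"ax":0,"ay":0.05,"az":0,"tx":0,"ty":0,"tz":0,"gripper":0},
    {"ax":0,"ay":0.05,"az":0,"tx":0,"ty":0,"tz":0,"gripper":0},
    {"ax":0,"ay":0.05,"az":0,"tx":0,"ty":0,"tz":0,"gripper":0},
  ],
)

```text
t: 6.87
eef_pos: [0.4805, -0.1085, 0.1836]
tcp_rot: [0.423, -0.424, 0.567, -0.566]
wrist_force: [-5.8, 1.0, 7.8]
opening: 0.0081
```

```bash
python3 rd.py
```

```text
6.87 0.0081 p [ 0.4805 -0.1085  0.1836] F [-5.7618  0.9928  7.8299] M [0.2644 0.7838 0.0446] yaw -16.46 j6 0.041179733314965154
```

Call:
play_rows(
  series=[
    {"ax":0,"ay":0.05,"az":0,"tx":0,"ty":0,"tz":-0.4,"gripper":0},
    {"ax":0,"ay":0.05,"az":0,"tx":0,"ty":0,"tz":-0.4,"gripper":0},
    {"ax":0,"ay":0.05,"az":0,"tx":0,"ty":0,"tz":0,"gripper":0},
    {"ax":0,"ay":0.05,"az":0,"tx":0,"ty":0,"tz":0,"gripper":0},
    {"ax":0,"ay":0.05,"az":0,"tx":0,"ty":0,"tz":0,"gripper":0},
    {"ax":0,"ay":0.05,"az":0,"tx":0,"ty":0,"tz":0,"gripper":0},
    {"ax":0,"ay":0.05,"az":0,"tx":0,"ty":0,"tz":0,"gripper":0},
  ],
)

```text
t: 7.45
eef_pos: [0.4796, -0.1081, 0.1835]
tcp_rot: [0.318, -0.319, 0.632, -0.631]
wrist_force: [-5.1, 2.2, 7.6]
opening: 0.0085
```

```bash
python3 rd.py
```

```text
7.45 0.0085 p [ 0.4796 -0.1081  0.1835] F [-5.0969  2.2098  7.5553] M [0.384  0.9103 0.062 ] yaw -36.52 j6 0.39126197535787943
```

Call:
play_rows(
  series=[
    {"ax":0,"ay":0.03,"az":0,"tx":0,"ty":0,"tz":-0.3,"gripper":0},
    {"ax":0,"ay":0.03,"az":0,"tx":0,"ty":0,"tz":0,"gripper":0},
  ],
)

```text
t: 7.62
eef_pos: [0.4795, -0.108, 0.1836]
tcp_rot: [0.299, -0.3, 0.641, -0.64]
wrist_force: [-4.7, 2.3, 7.0]
opening: 0.0083
```

```bash
python3 rd.py
```

```text
7.62 0.0083 p [ 0.4795 -0.108   0.1836] F [-4.6548  2.3114  7.041 ] M [0.3094 0.7799 0.1165] yaw -39.9 j6 0.4506190170086107
```

Call:
play_rows(
  series=[
    {"ax":0,"ay":0.02,"az":0,"tx":0,"ty":0,"tz":0,"gripper":0},
    {"ax":0,"ay":0.02,"az":0,"tx":0,"ty":0,"tz":0,"gripper":0},
  ],
)

```text
t: 7.78
eef_pos: [0.4794, -0.1079, 0.1835]
tcp_rot: [0.286, -0.287, 0.647, -0.646]
wrist_force: [-5.4, 2.3, 7.2]
opening: 0.0083
```

```bash
python3 rd.py
```

```text
7.78 0.0083 p [ 0.4794 -0.1079  0.1835] F [-5.376   2.2742  7.1537] M [0.4223 0.8101 0.0497] yaw -42.17 j6 0.4901132919004281
```

Call:
play_rows(
  series=[
    {"ax":0,"ay":0.03,"az":0,"tx":0,"ty":0,"tz":0,"gripper":0},
    {"ax":0,"ay":0.02,"az":0,"tx":0,"ty":0,"tz":0,"gripper":0},
  ],
)

```text
t: 7.95
eef_pos: [0.4793, -0.1078, 0.1835]
tcp_rot: [0.27, -0.271, 0.654, -0.653]
wrist_force: [-5.0, 2.5, 9.4]
opening: 0.0084
```

```bash
python3 rd.py
```

```text
7.95 0.0084 p [ 0.4793 -0.1078  0.1835] F [-5.0368  2.4848  9.3848] M [0.4021 0.8135 0.0144] yaw -45.06 j6 0.540504598625279
```

Call:
play_rows(
  series=[
    {"ax":0,"ay":0.03,"az":0,"tx":0,"ty":0,"tz":0,"gripper":0},
    {"ax":0,"ay":0.03,"az":0,"tx":0,"ty":0,"tz":0,"gripper":0},
  ],
)

```text
t: 8.12
eef_pos: [0.4791, -0.1077, 0.1835]
tcp_rot: [0.25, -0.251, 0.662, -0.661]
wrist_force: [-5.2, 2.8, 8.4]
opening: 0.0082
```

```bash
python3 rd.py
```

```text
8.12 0.0082 p [ 0.4791 -0.1077  0.1835] F [-5.1742  2.8189  8.3759] M [0.5273 0.9322 0.0661] yaw -48.5 j6 0.6004574338442464
```

Call:
play_rows(
  series=[
    {"ax":0,"ay":0.02,"az":0,"tx":0,"ty":0,"tz":0,"gripper":0},
    {"ax":0,"ay":0.02,"az":0,"tx":0,"ty":0,"tz":0,"gripper":0},
  ],
)

```text
t: 8.28
eef_pos: [0.4791, -0.1076, 0.1835]
tcp_rot: [0.237, -0.238, 0.667, -0.665]
wrist_force: [-6.0, 3.7, 8.7]
opening: 0.008
```

```bash
python3 rd.py
```

```text
8.28 0.008 p [ 0.4791 -0.1076  0.1835] F [-6.0207  3.7407  8.6509] M [0.6309 1.0073 0.0239] yaw -50.76 j6 0.6400735570481445
```

Call:
play_rows(
  series=[
    {"ax":0,"ay":0.03,"az":0,"tx":0,"ty":0,"tz":-0.4,"gripper":0},
    {"ax":0,"ay":0.03,"az":0,"tx":0,"ty":0,"tz":-0.4,"gripper":0},
  ],
)

```text
t: 8.45
eef_pos: [0.4789, -0.1074, 0.1835]
tcp_rot: [0.217, -0.218, 0.673, -0.673]
wrist_force: [-5.6, 0.7, 6.4]
opening: 0.0084
```

```bash
python3 rd.py
```

```text
8.45 0.0084 p [ 0.4789 -0.1074  0.1835] F [-5.5628  0.7358  6.3707] M [0.052  0.6237 0.0844] yaw -54.21 j6 0.7015141191352925
```

Call:
play_rows(
  series=[
    {"ax":0,"ay":0.02,"az":0,"tx":0,"ty":0,"tz":0,"gripper":0},
    {"ax":0,"ay":0.02,"az":0,"tx":0,"ty":0,"tz":0,"gripper":0},
  ],
)

```text
t: 8.62
eef_pos: [0.4789, -0.1073, 0.1835]
tcp_rot: [0.203, -0.204, 0.677, -0.677]
wrist_force: [-5.4, 2.6, 7.1]
opening: 0.0083
```

```bash
python3 rd.py
```

```text
8.62 0.0083 p [ 0.4789 -0.1073  0.1835] F [-5.4163  2.6465  7.0877] M [0.3108 0.8353 0.0932] yaw -56.49 j6 0.7411032117779809
```

Turned about 52°; continuing.

Call:
play_rows(
  series=[
    {"ax":0,"ay":0.02,"az":0,"tx":0,"ty":0,"tz":0,"gripper":0},
    {"ax":0,"ay":0.02,"az":0,"tx":0,"ty":0,"tz":0,"gripper":0},
  ],
)

```text
t: 8.78
eef_pos: [0.4788, -0.1072, 0.1835]
tcp_rot: [0.19, -0.191, 0.681, -0.681]
wrist_force: [-4.7, 2.4, 8.1]
opening: 0.0087
```

```bash
python3 rd.py
```

```text
8.78 0.0087 p [ 0.4788 -0.1072  0.1835] F [-4.6991  2.4467  8.1489] M [0.4324 0.8381 0.0593] yaw -58.78 j6 0.7810080641122196
```

Call:
play_rows(
  series=[
    {"ax":0,"ay":0.02,"az":0,"tx":0,"ty":0,"tz":0,"gripper":0},
    {"ax":0,"ay":0.02,"az":0,"tx":0,"ty":0,"tz":0,"gripper":0},
  ],
)

```text
t: 8.95
eef_pos: [0.4788, -0.1071, 0.1835]
tcp_rot: [0.176, -0.177, 0.685, -0.684]
wrist_force: [-4.6, 2.3, 7.1]
opening: 0.0084
```

```bash
python3 rd.py
```

```text
8.95 0.0084 p [ 0.4788 -0.1071  0.1835] F [-4.6363  2.2862  7.0911] M [0.4872 0.8418 0.0399] yaw -61.08 j6 0.8210570962486696
```

Call:
play_rows(
  series=[
    {"ax":0,"ay":0.02,"az":0,"tx":0,"ty":0,"tz":0,"gripper":0},
    {"ax":0,"ay":0.02,"az":0,"tx":0,"ty":0,"tz":0,"gripper":0},
  ],
)

```text
t: 9.12
eef_pos: [0.4787, -0.107, 0.1835]
tcp_rot: [0.162, -0.163, 0.689, -0.688]
wrist_force: [-4.5, 3.3, 7.0]
opening: 0.0085
```

```bash
python3 rd.py
```

```text
9.12 0.0085 p [ 0.4787 -0.107   0.1835] F [-4.5412  3.3065  7.0175] M [0.4968 0.8741 0.0843] yaw -63.37 j6 0.8609919986344342
```

Call:
play_rows(
  series=[
    {"ax":0,"ay":0.02,"az":0,"tx":0,"ty":0,"tz":0,"gripper":0},
    {"ax":0,"ay":0.02,"az":0,"tx":0,"ty":0,"tz":0,"gripper":0},
  ],
)

```text
t: 9.28
eef_pos: [0.4787, -0.107, 0.1835]
tcp_rot: [0.148, -0.15, 0.692, -0.691]
wrist_force: [-5.7, 3.6, 8.2]
opening: 0.0086
```

```bash
python3 rd.py
```

```text
9.28 0.0086 p [ 0.4787 -0.107   0.1835] F [-5.6702  3.6422  8.1582] M [0.6413 0.848  0.0553] yaw -65.67 j6 0.9010530212746805
```

Call:
play_rows(
  series=[
    {"ax":0,"ay":0.02,"az":0,"tx":0,"ty":0,"tz":0,"gripper":0},
    {"ax":0,"ay":0.02,"az":0,"tx":0,"ty":0,"tz":0,"gripper":0},
  ],
)

```text
t: 9.45
eef_pos: [0.4786, -0.1069, 0.1835]
tcp_rot: [0.135, -0.136, 0.695, -0.693]
wrist_force: [-4.6, 4.3, 8.0]
opening: 0.0084
```

```bash
python3 rd.py
```

```text
9.45 0.0084 p [ 0.4786 -0.1069  0.1835] F [-4.6458  4.2677  7.9816] M [0.7032 0.8485 0.0834] yaw -67.96 j6 0.9410768964923847
```

Call:
play_rows(
  series=[
    {"ax":0,"ay":0.02,"az":0,"tx":0,"ty":0,"tz":0,"gripper":0},
    {"ax":0,"ay":0.02,"az":0,"tx":0,"ty":0,"tz":0,"gripper":0},
  ],
)

```text
t: 9.62
eef_pos: [0.4786, -0.1068, 0.1835]
tcp_rot: [0.121, -0.122, 0.697, -0.696]
wrist_force: [-5.5, 4.3, 7.7]
opening: 0.0086
```

```bash
python3 rd.py
```

```text
9.62 0.0086 p [ 0.4786 -0.1068  0.1835] F [-5.4623  4.259   7.6911] M [0.8187 0.8641 0.1123] yaw -70.25 j6 0.9810212411062631
```

Call:
play_rows(
  series=[
    {"ax":0,"ay":0.02,"az":0,"tx":0,"ty":0,"tz":-0.3,"gripper":0},
    {"ax":0,"ay":0.02,"az":0,"tx":0,"ty":0,"tz":0,"gripper":0},
  ],
)

```text
t: 9.78
eef_pos: [0.4785, -0.1066, 0.1835]
tcp_rot: [0.107, -0.108, 0.699, -0.698]
wrist_force: [-5.8, 3.0, 8.1]
opening: 0.0081
```

```bash
python3 rd.py
```

```text
9.78 0.0081 p [ 0.4785 -0.1066  0.1835] F [-5.8029  3.0028  8.101 ] M [0.6495 0.8663 0.0559] yaw -72.53 j6 1.0215338847324018
```

Call:
play_rows(
  series=[
    {"ax":0,"ay":0.02,"az":0,"tx":0,"ty":0,"tz":0,"gripper":0},
    {"ax":0,"ay":0.02,"az":0,"tx":0,"ty":0,"tz":0,"gripper":0},
  ],
)

```text
t: 9.95
eef_pos: [0.4785, -0.1065, 0.1835]
tcp_rot: [0.093, -0.094, 0.701, -0.7]
wrist_force: [-5.7, 4.7, 8.2]
opening: 0.0084
```

```bash
python3 rd.py
```

```text
9.95 0.0084 p [ 0.4785 -0.1065  0.1835] F [-5.6624  4.7312  8.2294] M [0.7376 0.8619 0.0882] yaw -74.83 j6 1.0615444638843063
```

Call:
play_rows(
  series=[
    {"ax":0,"ay":0.02,"az":0,"tx":0,"ty":0,"tz":0,"gripper":0},
    {"ax":0,"ay":0.02,"az":0,"tx":0,"ty":0,"tz":0,"gripper":0},
  ],
)

```text
t: 10.12
eef_pos: [0.4785, -0.1064, 0.1834]
tcp_rot: [0.079, -0.08, 0.703, -0.702]
wrist_force: [-4.6, 5.3, 8.1]
opening: 0.0081
```

```bash
python3 rd.py
```

```text
10.12 0.0081 p [ 0.4785 -0.1064  0.1834] F [-4.5794  5.2645  8.0947] M [0.8135 0.9047 0.0548] yaw -77.12 j6 1.101532930193865
```

Call:
play_rows(
  series=[
    {"ax":0,"ay":0.02,"az":0,"tx":0,"ty":0,"tz":0,"gripper":0},
    {"ax":0,"ay":0.02,"az":0,"tx":0,"ty":0,"tz":0,"gripper":0},
  ],
)

```text
t: 10.28
eef_pos: [0.4785, -0.1063, 0.1834]
tcp_rot: [0.065, -0.066, 0.705, -0.703]
wrist_force: [-5.1, 5.5, 7.8]
opening: 0.0083
```

```bash
python3 rd.py
python3 - <<'E'
from h import *
g=grab_frame("scene");cv2.imwrite("pics/s6.png",cv2.convertScaleAbs(cv2.resize(g[60:200,170:310],None,fx=4,fy=4),alpha=2.2)[:,:,::-1])
E
```

```text
10.28 0.0083 p [ 0.4785 -0.1063  0.1834] F [-5.1424  5.5312  7.7602] M [0.93  0.917 0.093] yaw -79.42 j6 1.1415155825222516
```

View pics/s6.png

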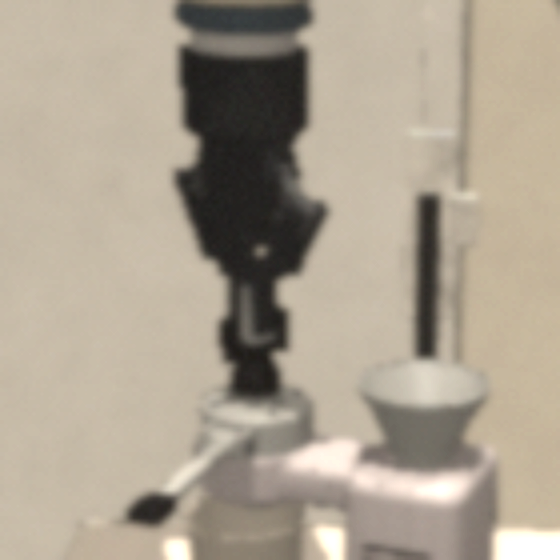

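Call:
play_rows(
  series=[
    {"ax":0,"ay":0.02,"az":0,"tx":0,"ty":0,"tz":-0.3,"gripper":0},
    {"ax":0,"ay":0.02,"az":0,"tx":0,"ty":0,"tz":0,"gripper":0},
  ],
)

```text
t: 10.5
eef_pos: [0.4784, -0.1062, 0.1834]
tcp_rot: [0.051, -0.052, 0.706, -0.705]
wrist_force: [-5.5, 4.7, 8.1]
opening: 0.0085
```

```bash
python3 rd.py
```

```text
10.5 0.0085 p [ 0.4784 -0.1062  0.1834] F [-5.5266  4.7164  8.0552] M [0.6164 0.8891 0.1843] yaw -81.69 j6 1.1819344672543335
```

Call:
play_rows(
  series=[
    {"ax":0,"ay":0.02,"az":0,"tx":0,"ty":0,"tz":0,"gripper":0},
    {"ax":0,"ay":0.02,"az":0,"tx":0,"ty":0,"tz":0,"gripper":0},
  ],
)

```text
t: 10.67
eef_pos: [0.4784, -0.1062, 0.1834]
tcp_rot: [0.037, -0.038, 0.707, -0.706]
wrist_force: [-5.7, 5.1, 8.2]
opening: 0.0088
```

```bash
python3 rd.py
```

```text
10.67 0.0088 p [ 0.4784 -0.1062  0.1834] F [-5.7074  5.1317  8.1665] M [0.5524 0.9643 0.3638] yaw -83.96 j6 1.2217235013304344
```

Call:
play_rows(
  series=[
    {"ax":0,"ay":0,"az":0,"tx":0,"ty":0,"tz":0,"gripper":0},
  ],
)

```text
t: 10.75
eef_pos: [0.4784, -0.1062, 0.1834]
tcp_rot: [0.037, -0.038, 0.707, -0.706]
wrist_force: [-5.5, 5.5, 7.2]
opening: 0.0086
```

```bash
python3 rd.py
```

```text
10.75 0.0086 p [ 0.4784 -0.1062  0.1834] F [-5.4679  5.4737  7.1835] M [0.5926 0.9439 0.2396] yaw -83.96 j6 1.2217812208675143
```

Call:
play_rows(
  series=[
    {"ax":0,"ay":0.01,"az":0,"tx":0,"ty":0,"tz":0,"gripper":0},
  ],
)

```text
t: 10.83
eef_pos: [0.4784, -0.1062, 0.1834]
tcp_rot: [0.033, -0.035, 0.707, -0.706]
wrist_force: [-5.4, 4.8, 8.5]
opening: 0.0082
```

```bash
python3 rd.py
```

```text
10.83 0.0082 p [ 0.4784 -0.1062  0.1834] F [-5.4444  4.7641  8.4877] M [0.5646 0.9314 0.3757] yaw -84.47 j6 1.230733114850963
```

Call:
play_rows(
  series=[
    {"ax":0,"ay":0,"az":0,"tx":0,"ty":0,"tz":0,"gripper":0},
  ],
)

```text
t: 10.92
eef_pos: [0.4784, -0.1062, 0.1834]
tcp_rot: [0.033, -0.035, 0.707, -0.706]
wrist_force: [-6.6, 4.8, 6.7]
opening: 0.0084
```

```bash
python3 rd.py
```

```text
10.92 0.0084 p [ 0.4784 -0.1062  0.1834] F [-6.5807  4.7605  6.6998] M [0.5725 0.9653 0.3066] yaw -84.49 j6 1.2311266304105213
```

Call:
play_rows(
  series=[
    {"ax":0,"ay":0,"az":0,"tx":0,"ty":0,"tz":0,"gripper":0},
  ],
)

```text
t: 11.0
eef_pos: [0.4784, -0.1062, 0.1834]
tcp_rot: [0.033, -0.035, 0.707, -0.706]
wrist_force: [-6.2, 5.1, 7.3]
opening: 0.0081
```

```bash
python3 rd.py
```

```text
11.0 0.0081 p [ 0.4784 -0.1062  0.1834] F [-6.1508  5.1383  7.2787] M [0.555  0.9583 0.3004] yaw -84.47 j6 1.2307557925833887
```

Call:
play_rows(
  series=[
    {"ax":0,"ay":0.008,"az":0,"tx":0,"ty":0,"tz":0,"gripper":0},
    {"ax":0,"ay":0,"az":0,"tx":0,"ty":0,"tz":0,"gripper":0},
  ],
)

```text
t: 11.17
eef_pos: [0.4784, -0.1062, 0.1834]
tcp_rot: [0.03, -0.032, 0.707, -0.706]
wrist_force: [-5.3, 4.8, 8.3]
opening: 0.0087
```

```bash
python3 rd.py
```

```text
11.17 0.0087 p [ 0.4784 -0.1062  0.1834] F [-5.3155  4.7652  8.2744] M [0.4942 0.9671 0.3979] yaw -84.94 j6 1.2389723068743081
```

Call:
play_rows(
  series=[
    {"ax":0,"ay":0,"az":0,"tx":0,"ty":0,"tz":0,"gripper":0},
  ],
)

```text
t: 11.25
eef_pos: [0.4784, -0.1062, 0.1834]
tcp_rot: [0.031, -0.032, 0.707, -0.706]
wrist_force: [-5.7, 5.1, 7.8]
opening: 0.0084
```

```bash
python3 rd.py
```

```text
11.25 0.0084 p [ 0.4784 -0.1062  0.1834] F [-5.6771  5.1131  7.7558] M [0.5424 0.9069 0.3094] yaw -84.92 j6 1.2386165042965405
```

Call:
play_rows(
  series=[
    {"ax":0,"ay":-0.03,"az":0,"tx":0,"ty":0,"tz":0,"gripper":0},
  ],
)

```text
t: 11.33
eef_pos: [0.4784, -0.1062, 0.1834]
tcp_rot: [0.041, -0.043, 0.706, -0.705]
wrist_force: [-5.1, 4.7, 7.9]
opening: 0.0083
```

```bash
python3 rd.py
```

```text
11.33 0.0083 p [ 0.4784 -0.1062  0.1834] F [-5.0869  4.7379  7.87  ] M [0.6151 0.9358 0.1557] yaw -83.23 j6 1.2089448916971508
```

Call:
play_rows(
  series=[
    {"ax":0,"ay":-0.03,"az":0,"tx":0,"ty":0,"tz":0,"gripper":0},
  ],
)

```text
t: 11.42
eef_pos: [0.4784, -0.1062, 0.1834]
tcp_rot: [0.052, -0.053, 0.706, -0.705]
wrist_force: [-5.8, 4.3, 8.1]
opening: 0.0085
```

```bash
python3 rd.py
```

```text
11.42 0.0085 p [ 0.4784 -0.1062  0.1834] F [-5.8472  4.3455  8.1145] M [0.6252 0.8574 0.0191] yaw -81.45 j6 1.1777485822758225
```

Call:
play_rows(
  series=[
    {"ax":0,"ay":-0.03,"az":0,"tx":0,"ty":0,"tz":0,"gripper":0},
  ],
)

```text
t: 11.5
eef_pos: [0.4784, -0.1063, 0.1834]
tcp_rot: [0.063, -0.064, 0.705, -0.704]
wrist_force: [-5.2, 4.6, 7.2]
opening: 0.0083
```

```bash
python3 rd.py
```

```text
11.5 0.0083 p [ 0.4784 -0.1063  0.1834] F [-5.1996  4.5541  7.2252] M [ 0.6118  0.8811 -0.0439] yaw -79.74 j6 1.1477769846016523
```

Call:
play_rows(
  series=[
    {"ax":0,"ay":-0.06,"az":0,"tx":0,"ty":0,"tz":0,"gripper":0},
    {"ax":0,"ay":-0.1,"az":0,"tx":0,"ty":0,"tz":0,"gripper":0},
    {"ax":0,"ay":-0.1,"az":0,"tx":0,"ty":0,"tz":0,"gripper":0},
    {"ax":0,"ay":-0.1,"az":0,"tx":0,"ty":0,"tz":0,"gripper":0},
    {"ax":0,"ay":-0.1,"az":0,"tx":0,"ty":0,"tz":0.4,"gripper":0},
    {"ax":0,"ay":-0.1,"az":0,"tx":0,"ty":0,"tz":0,"gripper":0},
    {"ax":0,"ay":-0.1,"az":0,"tx":0,"ty":0,"tz":0,"gripper":0},
    {"ax":0,"ay":-0.1,"az":0,"tx":0,"ty":0,"tz":0.4,"gripper":0},
  ],
)

```text
t: 12.17
eef_pos: [0.4796, -0.108, 0.1836]
tcp_rot: [-0.321, 0.321, -0.63, 0.63]
wrist_force: [-3.5, -0.9, 5.3]
opening: 0.0081
```

```bash
python3 rd.py
```

```text
12.17 0.0081 p [ 0.4796 -0.108   0.1836] F [-3.4852 -0.8658  5.2566] M [-0.2247  0.6658 -0.0587] yaw -35.99 j6 0.38344043806885997
```

Call:
play_rows(
  series=[
    {"ax":0,"ay":-0.1,"az":0,"tx":0,"ty":0,"tz":0,"gripper":0},
    {"ax":0,"ay":-0.1,"az":0,"tx":0,"ty":0,"tz":0.4,"gripper":0},
    {"ax":0,"ay":-0.1,"az":0,"tx":0,"ty":0,"tz":0,"gripper":0},
    {"ax":0,"ay":-0.1,"az":0,"tx":0,"ty":0,"tz":0.4,"gripper":0},
    {"ax":0,"ay":-0.1,"az":0,"tx":0,"ty":0,"tz":0,"gripper":0},
    {"ax":0,"ay":-0.1,"az":0,"tx":0,"ty":0,"tz":0,"gripper":0},
    {"ax":0,"ay":-0.08,"az":0,"tx":0,"ty":0,"tz":0,"gripper":0},
    {"ax":0,"ay":-0.065,"az":0,"tx":0,"ty":0,"tz":0,"gripper":0},
    {"ax":0,"ay":0,"az":0,"tx":0,"ty":0,"tz":0,"gripper":0},
  ],
)

```text
t: 12.92
eef_pos: [0.4816, -0.1085, 0.1837]
tcp_rot: [0.528, -0.528, 0.47, -0.471]
wrist_force: [0.9, -2.2, 3.1]
opening: 0.0085
```

```bash
python3 rd.py
```

```text
12.92 0.0085 p [ 0.4816 -0.1085  0.1837] F [ 0.9004 -2.2207  3.0547] M [-0.3387 -0.1296  0.041 ] yaw 6.55 j6 -0.3593407831729803
```

Call:
play_rows(
  series=[
    {"ax":0,"ay":-0.015,"az":0,"tx":0,"ty":0,"tz":0,"gripper":0},
    {"ax":0,"ay":0,"az":0,"tx":0,"ty":0,"tz":0,"gripper":0.5},
    {"ax":0,"ay":0,"az":0,"tx":0,"ty":0,"tz":0,"gripper":0.5},
    {"ax":0,"ay":0,"az":0,"tx":0,"ty":0,"tz":0,"gripper":0.5},
    {"ax":0,"ay":0,"az":0,"tx":0,"ty":0,"tz":0,"gripper":0.5},
    {"ax":0,"ay":0,"az":0,"tx":0,"ty":-10,"tz":0,"gripper":0.5},
    {"ax":0,"ay":0,"az":0,"tx":0,"ty":-25,"tz":0,"gripper":0.5},
    {"ax":0,"ay":0,"az":0,"tx":0,"ty":-30,"tz":0,"gripper":0.5},
    {"ax":0,"ay":0,"az":0,"tx":0,"ty":-15,"tz":0,"gripper":0.5},
    {"ax":0,"ay":0,"az":0,"tx":0,"ty":0,"tz":0,"gripper":0},
  ],
)

```text
t: 13.75
eef_pos: [0.483, -0.1085, 0.2676]
tcp_rot: [0.532, -0.529, 0.465, -0.47]
wrist_force: [0.6, 0.3, 0.1]
opening: 0.0317
```

```bash
python3 rd.py
python3 - <<'E'
from h import *
g=grab_frame("top")[:,:,::-1];cv2.imwrite("pics/t7.png",cv2.convertScaleAbs(cv2.resize(g[140:290,90:270],None,fx=4,fy=4,interpolation=cv2.INTER_CUBIC),alpha=1.5))
g=grab_frame("scene")
cv2.imwrite("pics/s7.png",cv2.convertScaleAbs(cv2.resize(g[60:260,140:340],None,fx=3,fy=3),alpha=2)[:,:,::-1])
E
```

```text
13.75 0.0317 p [ 0.483  -0.1085  0.2676] F [0.579  0.2839 0.1276] M [ 0.037   0.0081 -0.0434] yaw 7.27 j6 -0.3718451253431763
```

View pics/t7.png

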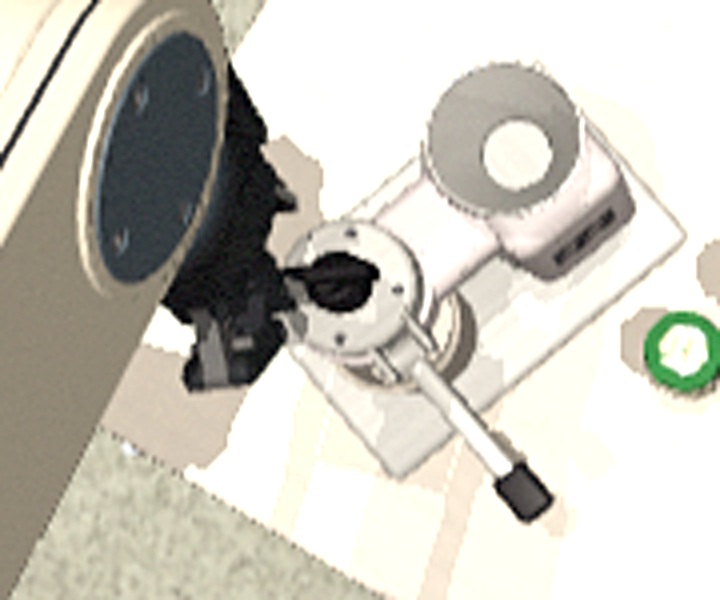

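View pics/s7.png

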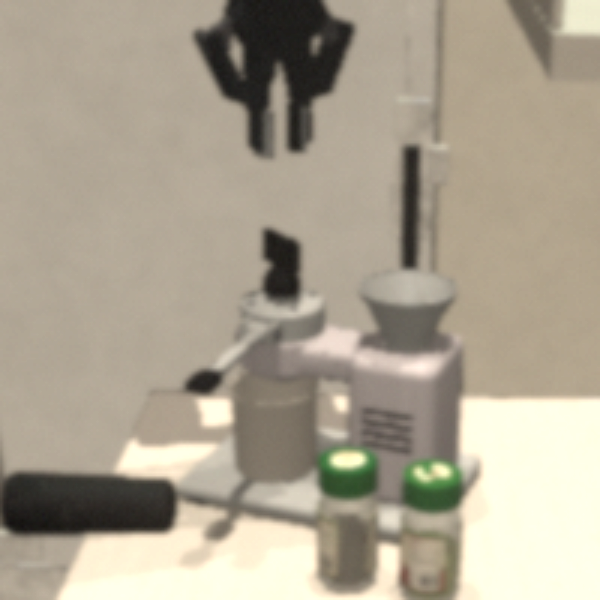

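Call:
play_rows(
  series=[
    {"ax":0,"ay":0,"az":0,"tx":14,"ty":0,"tz":-21,"gripper":0},
    {"ax":0,"ay":0,"az":0,"tx":19,"ty":0,"tz":-29,"gripper":0},
    {"ax":0,"ay":0,"az":0,"tx":19,"ty":0,"tz":-29,"gripper":0},
    {"ax":0,"ay":0,"az":0,"tx":19,"ty":0,"tz":-29,"gripper":0},
    {"ax":0,"ay":0,"az":0,"tx":10.7,"ty":0,"tz":-16.4,"gripper":0},
    {"ax":0,"ay":0.12,"az":0,"tx":0,"ty":0,"tz":0,"gripper":0},
    {"ax":0,"ay":0.12,"az":0,"tx":0,"ty":0,"tz":0,"gripper":0},
    {"ax":0,"ay":0.12,"az":0,"tx":0,"ty":0,"tz":0,"gripper":0},
    {"ax":0,"ay":0.12,"az":0,"tx":0,"ty":0,"tz":0,"gripper":0},
    {"ax":0,"ay":0.12,"az":0,"tx":0,"ty":0,"tz":0,"gripper":0},
    {"ax":0,"ay":0.12,"az":0,"tx":0,"ty":0,"tz":0,"gripper":0},
    {"ax":0,"ay":0.12,"az":0,"tx":0,"ty":0,"tz":0,"gripper":0},
    {"ax":0,"ay":0.12,"az":0,"tx":0,"ty":0,"tz":0,"gripper":0},
    {"ax":0,"ay":0.023,"az":0,"tx":0,"ty":0,"tz":0,"gripper":0},
    {"ax":0,"ay":0,"az":0,"tx":0,"ty":0,"tz":0,"gripper":0},
  ],
)

```text
t: 15.1
eef_pos: [0.3671, -0.2044, 0.2623]
tcp_rot: [0.247, -0.248, 0.663, -0.662]
wrist_force: [-0.4, 0.8, -0.7]
opening: -0.0005
```

```bash
python3 rd.py
python3 - <<'E'
from h import *
g=grab_frame("top")[:,:,::-1];cv2.imwrite("pics/t8.png",cv2.convertScaleAbs(cv2.resize(g[140:290,90:270],None,fx=4,fy=4,interpolation=cv2.INTER_CUBIC),alpha=1.5))
g=grab_frame("scene")
cv2.imwrite("pics/s8.png",cv2.convertScaleAbs(cv2.resize(g[60:260,140:340],None,fx=3,fy=3),alpha=2)[:,:,::-1])
s,r=st();print(r)
E
```

```text
15.1 -0.0005 p [ 0.3671 -0.2044  0.2623] F [-0.4376  0.7694 -0.7061] M [-0.0141  0.0459 -0.0093] yaw -48.95 j6 0.31791704637421603
[[-0.7532 -0.0011  0.6577]
 [-0.6577  0.0007 -0.7532]
 [ 0.0004 -1.     -0.0012]]
```

View pics/t8.png

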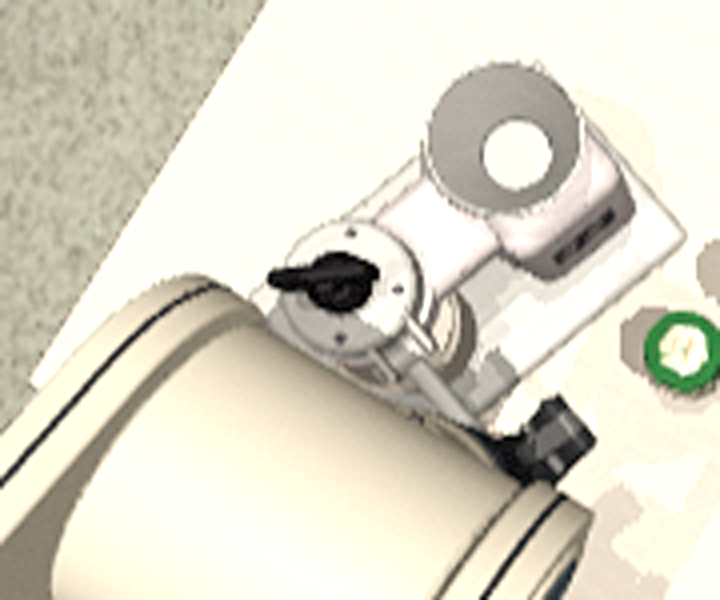

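View pics/s8.png

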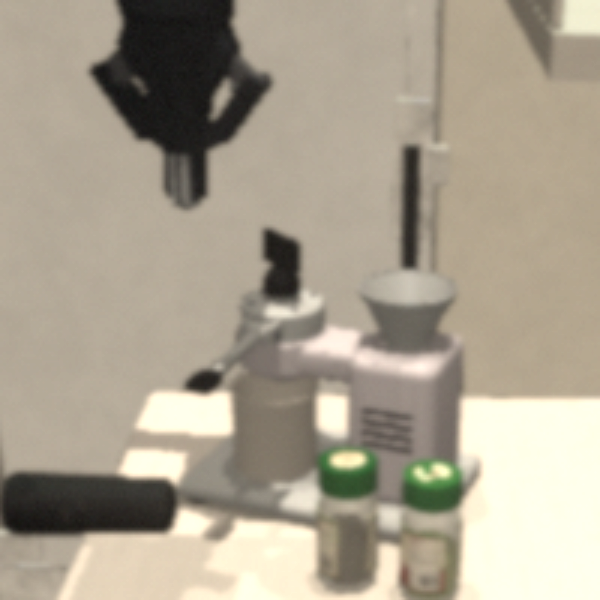

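Call:
play_rows(
  series=[
    {"ax":0,"ay":0,"az":0,"tx":-1.5,"ty":20,"tz":2.5,"gripper":0},
    {"ax":0,"ay":0,"az":0,"tx":0,"ty":30,"tz":0,"gripper":0},
    {"ax":0,"ay":0,"az":0,"tx":0,"ty":30,"tz":0,"gripper":0},
    {"ax":0,"ay":0,"az":0,"tx":0,"ty":20,"tz":0,"gripper":0},
    {"ax":0,"ay":0,"az":0,"tx":0,"ty":14,"tz":0,"gripper":0},
    {"ax":0,"ay":0,"az":0,"tx":0,"ty":4,"tz":0,"gripper":0},
    {"ax":0,"ay":0,"az":0,"tx":0,"ty":0,"tz":0,"gripper":0},
  ],
)

```text
t: 15.78
eef_pos: [0.3697, -0.2052, 0.1443]
tcp_rot: [0.247, -0.248, 0.663, -0.661]
wrist_force: [0.3, -0.5, -0.4]
opening: -0.0
```

```bash
python3 rd.py
python3 - <<'E'
from h import *
g=grab_frame("scene")
cv2.imwrite("pics/s9.png",cv2.convertScaleAbs(cv2.resize(g[60:260,140:340],None,fx=3,fy=3),alpha=2)[:,:,::-1])
E
```

```text
15.78 -0.0 p [ 0.3697 -0.2052  0.1443] F [ 0.2839 -0.4596 -0.3577] M [ 0.0379  0.057  -0.0153] yaw -48.96 j6 0.3195779451472122
```

View pics/s9.png

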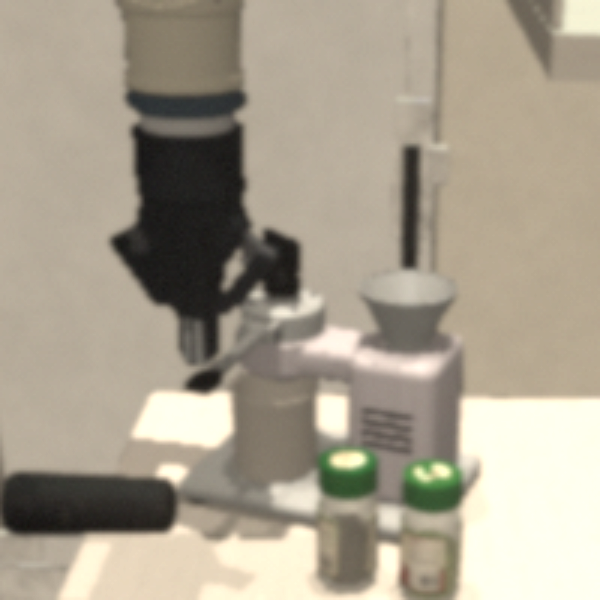

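Call:
play_rows(
  series=[
    {"ax":0,"ay":0,"az":0,"tx":0,"ty":4,"tz":0,"gripper":0},
    {"ax":0,"ay":0,"az":0,"tx":0,"ty":4,"tz":0,"gripper":0},
    {"ax":0,"ay":0,"az":0,"tx":0,"ty":3,"tz":0,"gripper":0},
  ],
)

```text
t: 16.08
eef_pos: [0.3709, -0.206, 0.1346]
tcp_rot: [-0.248, 0.247, -0.662, 0.663]
wrist_force: [-0.3, 0.3, 0.3]
opening: 0.0001
```

Call:
play_rows(
  series=[
    {"ax":0,"ay":0,"az":0,"tx":0,"ty":2,"tz":0,"gripper":0},
    {"ax":0,"ay":0,"az":0,"tx":0,"ty":2,"tz":0,"gripper":0},
  ],
)

```text
t: 16.25
eef_pos: [0.3706, -0.2057, 0.1303]
tcp_rot: [-0.248, 0.247, -0.662, 0.663]
wrist_force: [0.2, 0.1, 1.6]
opening: -0.0001
```

```bash
python3 rd.py
python3 - <<'E'
from h import *
g=grab_frame("scene")
cv2.imwrite("pics/s10.png",cv2.convertScaleAbs(cv2.resize(g[140:220,170:270],None,fx=6,fy=6),alpha=2)[:,:,::-1])
E
```

```text
16.25 -0.0001 p [ 0.3706 -0.2057  0.1303] F [0.1874 0.1046 1.5657] M [ 0.0415  0.0067 -0.0223] yaw -49.04 j6 0.32098382430678785
```

View pics/s10.png

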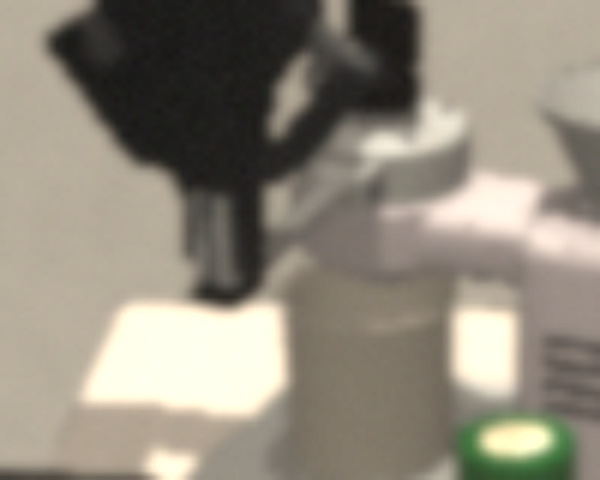

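Call:
play_rows(
  series=[
    {"ax":0,"ay":0,"az":0,"tx":-0.3,"ty":6.7,"tz":0,"gripper":0},
    {"ax":0,"ay":0,"az":0,"tx":-0.7,"ty":6.7,"tz":0,"gripper":0},
    {"ax":0,"ay":0,"az":0,"tx":-1.3,"ty":6.6,"tz":0,"gripper":0},
    {"ax":0,"ay":0,"az":0,"tx":-1.7,"ty":6.6,"tz":0,"gripper":0},
  ],
)

```text
t: 16.63
eef_pos: [0.3737, -0.2032, 0.1029]
tcp_rot: [-0.247, 0.247, -0.662, 0.663]
wrist_force: [0.2, 0.5, 1.2]
opening: 0.0003
```

Call:
play_rows(
  series=[
    {"ax":0,"ay":0,"az":0,"tx":-2.3,"ty":6.3,"tz":0,"gripper":0},
    {"ax":0,"ay":0,"az":0,"tx":-2.7,"ty":6.2,"tz":0,"gripper":0},
  ],
)

```text
t: 16.8
eef_pos: [0.3772, -0.1996, 0.0903]
tcp_rot: [0.247, -0.248, 0.663, -0.662]
wrist_force: [-1.0, -1.0, 0.8]
opening: -0.0
```

```bash
python3 rd.py
python3 - <<'E'
from h import *
g=grab_frame("scene")
cv2.imwrite("pics/s11.png",cv2.convertScaleAbs(cv2.resize(g[140:240,150:270],None,fx=5,fy=5),alpha=2)[:,:,::-1])
E
```

```text
16.8 -0.0 p [ 0.3772 -0.1996  0.0903] F [-1.0254 -1.0134  0.7848] M [-0.3112  0.0875 -0.0127] yaw -49.04 j6 0.34168036152944364
```

View pics/s11.png

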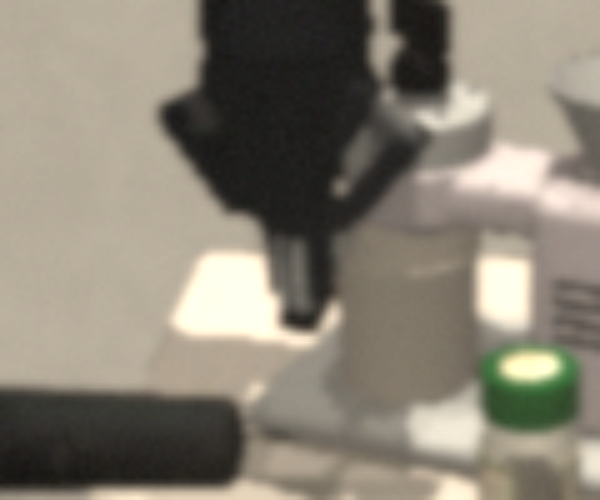

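Call:
play_rows(
  series=[
    {"ax":0,"ay":0,"az":0,"tx":-3,"ty":6,"tz":0,"gripper":0},
    {"ax":0,"ay":0,"az":0,"tx":-3.7,"ty":5.7,"tz":0,"gripper":0},
  ],
)

```text
t: 17.02
eef_pos: [0.382, -0.1951, 0.0788]
tcp_rot: [0.247, -0.248, 0.663, -0.662]
wrist_force: [-1.8, -2.0, 0.5]
opening: 0.0002
```

```bash
python3 rd.py
python3 - <<'E'
from h import *
g=grab_frame("scene")
cv2.imwrite("pics/s12.png",cv2.convertScaleAbs(cv2.resize(g[140:240,150:270],None,fx=6,fy=6,interpolation=cv2.INTER_CUBIC),alpha=3)[:,:,::-1])
g=grab_frame("top")[:,:,::-1];cv2.imwrite("pics/t12.png",cv2.convertScaleAbs(cv2.resize(g[140:290,90:270],None,fx=4,fy=4,interpolation=cv2.INTER_CUBIC),alpha=1.5))
E
```

```text
17.02 0.0002 p [ 0.382  -0.1951  0.0788] F [-1.8054 -1.9917  0.4508] M [-0.2504  0.3592 -0.005 ] yaw -49.05 j6 0.3564952580539683
```

View pics/s12.png

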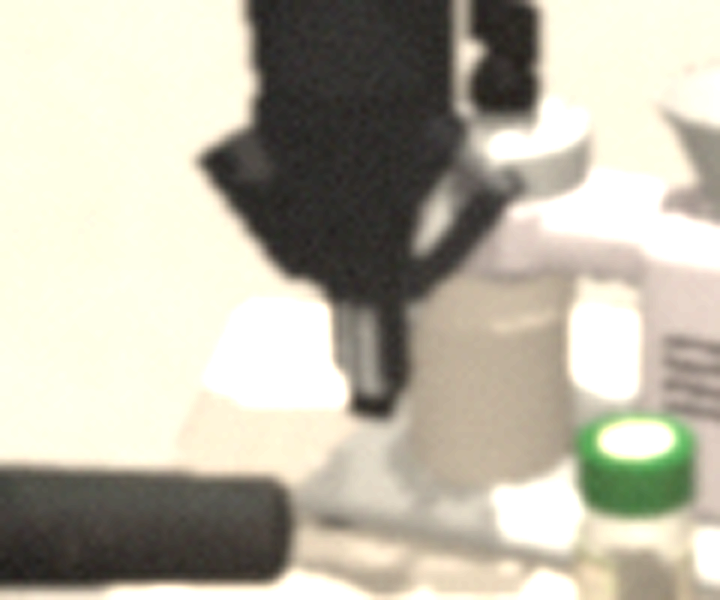

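View pics/t12.png

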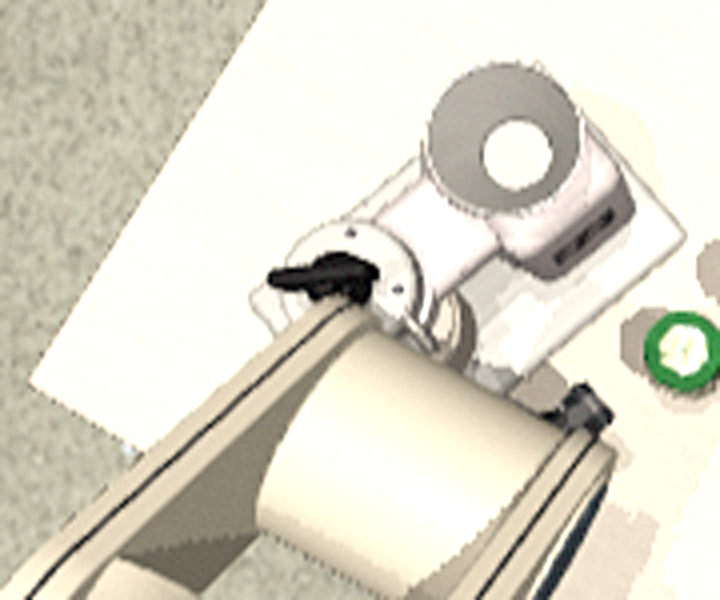

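Call:
play_rows(
  series=[
    {"ax":0,"ay":0,"az":0,"tx":-3,"ty":5.5,"tz":0,"gripper":0},
    {"ax":0,"ay":0,"az":0,"tx":-3.5,"ty":5.2,"tz":0,"gripper":0},
  ],
)

```text
t: 17.28
eef_pos: [0.3877, -0.1911, 0.0686]
tcp_rot: [-0.248, 0.247, -0.662, 0.663]
wrist_force: [0.4, 0.1, 3.5]
opening: 0.0004
```

```bash
python3 rd.py
```

```text
17.28 0.0004 p [ 0.3877 -0.1911  0.0686] F [0.3533 0.0547 3.5106] M [-0.0457  0.0561 -0.0352] yaw -49.06 j6 0.3705847738041787
```

Call:
play_rows(
  series=[
    {"ax":0,"ay":0,"az":0,"tx":-2.5,"ty":3.5,"tz":0,"gripper":0},
  ],
)

```text
t: 17.37
eef_pos: [0.3896, -0.1893, 0.0649]
tcp_rot: [-0.248, 0.247, -0.662, 0.663]
wrist_force: [-0.3, -0.3, 2.4]
opening: -0.0002
```

```bash
python3 rd.py
python3 - <<'E'
from h import *
g=grab_frame("scene")
cv2.imwrite("pics/s13.png",cv2.convertScaleAbs(cv2.resize(g[140:240,150:270],None,fx=6,fy=6,interpolation=cv2.INTER_CUBIC),alpha=3)[:,:,::-1])
E
```

```text
17.37 -0.0002 p [ 0.3896 -0.1893  0.0649] F [-0.2777 -0.3365  2.42  ] M [-0.0528 -0.0009  0.0226] yaw -49.05 j6 0.3760459957271387
```

View pics/s13.png

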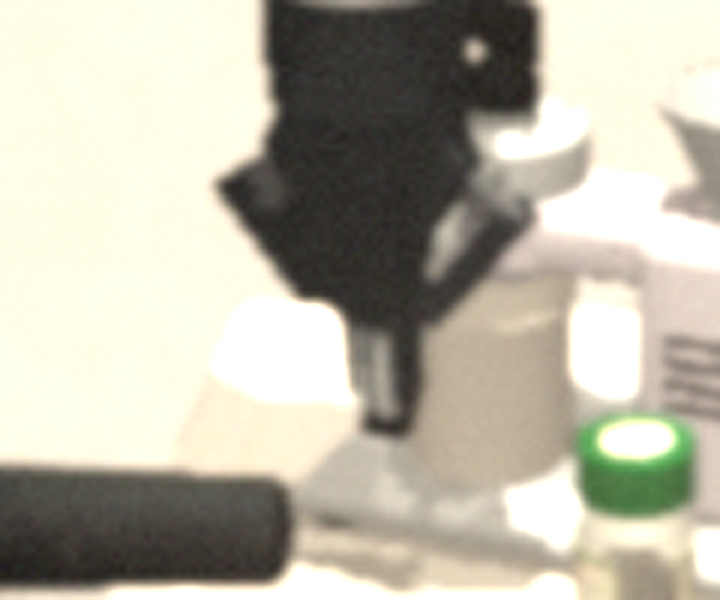

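Call:
play_rows(
  series=[
    {"ax":0,"ay":0,"az":0,"tx":-2,"ty":3,"tz":0,"gripper":0},
  ],
)

```text
t: 17.5
eef_pos: [0.3909, -0.1881, 0.0621]
tcp_rot: [-0.248, 0.247, -0.662, 0.662]
wrist_force: [0.0, -0.3, 2.4]
opening: -0.0
```

```bash
python3 rd.py
```

```text
17.5 -0.0 p [ 0.3909 -0.1881  0.0621] F [ 0.0221 -0.3174  2.4055] M [ 0.0119  0.0907 -0.0497] yaw -49.03 j6 0.37980797678579226
```

Call:
play_rows(
  series=[
    {"ax":0,"ay":0,"az":0,"tx":-1,"ty":2,"tz":0,"gripper":0},
  ],
)

```text
t: 17.58
eef_pos: [0.3917, -0.1876, 0.0603]
tcp_rot: [-0.248, 0.247, -0.662, 0.663]
wrist_force: [-6.4, -3.0, 24.8]
opening: 0.0
```

```bash
python3 rd.py
```

```text
17.58 0.0 p [ 0.3917 -0.1876  0.0603] F [-6.4253 -3.013  24.8209] M [-0.1853  0.9119  0.0764] yaw -49.03 j6 0.38211433129452194
```

Call:
play_rows(
  series=[
    {"ax":0,"ay":0,"az":0,"tx":-0.5,"ty":2,"tz":0,"gripper":0},
  ],
)

```text
t: 17.67
eef_pos: [0.392, -0.1878, 0.0592]
tcp_rot: [-0.248, 0.248, -0.662, 0.663]
wrist_force: [-14.9, -8.1, 35.4]
opening: 0.0001
```

```bash
python3 rd.py
```

```text
17.67 0.0001 p [ 0.392  -0.1878  0.0592] F [-14.9456  -8.1047  35.443 ] M [-1.0997  2.1487  0.0199] yaw -48.98 j6 0.382980094811161
```

Call:
play_rows(
  series=[
    {"ax":0,"ay":0,"az":0,"tx":0,"ty":-3,"tz":0,"gripper":0},
    {"ax":0,"ay":0,"az":0,"tx":2,"ty":-6,"tz":0,"gripper":0},
    {"ax":0,"ay":0,"az":0,"tx":10,"ty":-15,"tz":0,"gripper":0},
    {"ax":0,"ay":0,"az":0,"tx":15,"ty":-25,"tz":0,"gripper":0},
    {"ax":0,"ay":0,"az":0,"tx":20,"ty":-30,"tz":0,"gripper":0},
    {"ax":0,"ay":0,"az":0,"tx":20,"ty":-30,"tz":0,"gripper":0},
    {"ax":0,"ay":0,"az":0,"tx":20,"ty":-30,"tz":0,"gripper":0},
    {"ax":0,"ay":0,"az":0,"tx":20,"ty":-30,"tz":0,"gripper":0},
    {"ax":0,"ay":0,"az":0,"tx":0,"ty":-30,"tz":0,"gripper":0},
    {"ax":0,"ay":0,"az":0,"tx":0,"ty":0,"tz":0,"gripper":0},
  ],
)

```text
t: 18.5
eef_pos: [0.3128, -0.26, 0.2627]
tcp_rot: [-0.248, 0.245, -0.66, 0.666]
wrist_force: [1.6, -0.4, 0.9]
opening: 0.0
```

```bash
python3 rd.py
python3 - <<'E'
from h import *
g=grab_frame("top")[:,:,::-1];cv2.imwrite("pics/t14.png",cv2.convertScaleAbs(cv2.resize(g[140:290,90:270],None,fx=4,fy=4,interpolation=cv2.INTER_CUBIC),alpha=1.5))
g=grab_frame("scene")
cv2.imwrite("pics/s14.png",cv2.convertScaleAbs(cv2.resize(g[60:260,140:340],None,fx=3,fy=3),alpha=2)[:,:,::-1])
for th in(0,.7,.8,.85):
  a=-(.046+.095*np.cos(th));z=.159-.095*np.sin(th);P=[.481+.755*a,-.109+.655*a,z]
  print(th,(proj("scene",P)-[140,60])*3,(proj("top",P)-[90,140])*4)
E
```

```text
18.5 0.0 p [ 0.3128 -0.26    0.2627] F [ 1.6129 -0.3745  0.9284] M [-0.0259 -0.0402  0.0051] yaw -49.17 j6 0.1350186261746685
0 [[206.8772 376.0014]] [[527.7005 492.453 ]]
0.7 [[224.2226 436.7448]] [[517.6592 460.2134]]
0.8 [[228.342  441.1911]] [[512.1432 451.5224]]
0.85 [[230.5037 442.9705]] [[509.066  446.8856]]
```

View pics/t14.png

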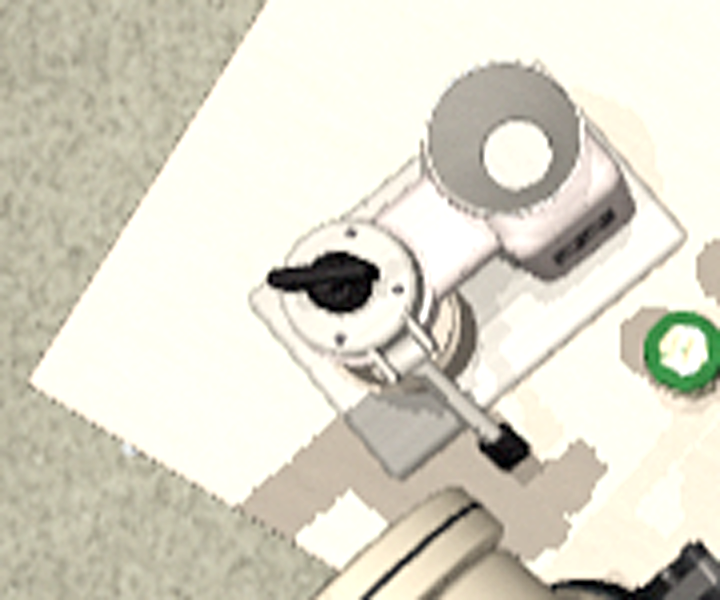

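View pics/s14.png

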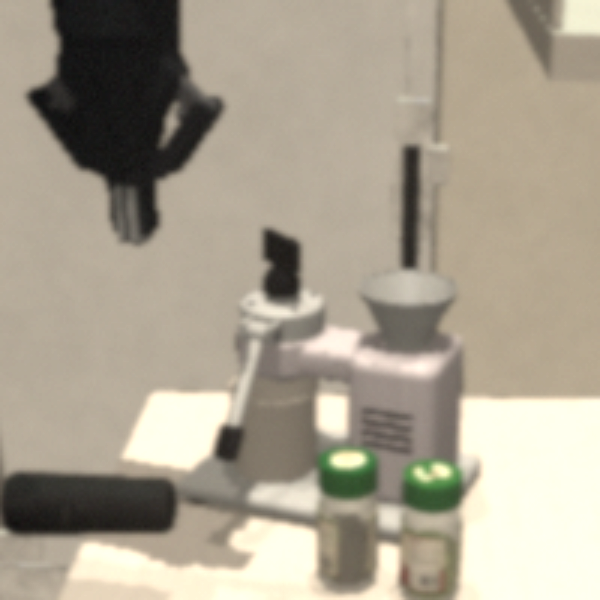

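```bash
python3 -c "
from cell import *
print(close_job())"
```

```text
the job is handed in; nothing more can be done
None
```

I tightened the wing screw to the bottom, backed it off about a quarter turn, then pressed the clamp lever down to its stop. I handed the job in at about 18.5 s with the arm clear.

- **Screw:** I turned it clockwise about 80°, the last part in 1–2° steps. The torque began to rise near −80.5° (gripper angle). I stopped at roughly 0.31–0.40 N m total, about 0.25–0.34 above the 0.06 friction, in finger-tight range. Torque readings scatter by about ±0.04 N m.
- **Back-off:** The gripper turned back about 92° from the tight position, about 88° from where the burrs first touched. The top picture shows the wing about 11° anticlockwise of where it started, against about 12° expected. It had not moved after the lever was pressed.
- **Lever:** The force jumped from about 2 N to 25 N, then 39 N, at the stop; the 39 N was at the fingertips, close to the 40 N limit set for the arm and gripper body. After I backed away, the pad's position in both pictures matches an angle of about 0.82–0.85 rad.
- **Surroundings:** The cup and the nearest jar look where they were in the last close-ups. I did not re-measure the cup, jars or shaker, and the shaker was outside those last views. No contact with them was felt.

**Disagreement:** The pictures and contacts put the fingertips about 27 mm higher than the reported TCP. An empty test close above the wing confirmed it, so I worked to the pictures and forces instead. A steady side force of 5–8 N also stayed on the gripper while turning; it did no visible harm.

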